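# Step off a shelf bracket with a measuring stick

## Robot

A 6-joint arm with a two-finger parallel gripper is mounted at the origin on the work surface. World frame = base frame: x ahead of the robot, y to its left, z up, the work surface at z = 0. Lengths are in mm, angles in rad, forces in N, time in s.
With the tool pointing down it reaches from about 350 to 850 mm from the base axis. Payload 8.1 kg.
Tool frame: the origin (TCP) lies midway between the tips of the shut fingers; the grasp point (between the pads) lies 19 mm behind it (tcp_to_grasp is the distance from the TCP to the grasp point, in mm); x points along the fingers, z is the direction in which the jaws open and shut, and the axes are right-handed (so a half turn about x gives the same grasp; the last joint's range is limited). The gripper opens to 93 mm and grips with 3 to 60 N. Pads are 15 mm wide; open, the fingers measure 128 mm over their backs; the gripper's body (75 mm by 188 mm) begins 65 mm behind the grasp point.
Start: joints at [1.141, 0.13, 1.488, -0, 1.523, -0.085], TCP at [202.784, 564.698, 218.635] pointing down, gripper open.
Joint ranges: [-2.96, 2.96], [-0.89, 2.26], [0.02, 2.5], [-1.34, 4.48], [0, 2.73], [-2.66, 2.66]. Speed limits (rad/s): [2.39, 2.39, 2.79, 3.14, 3.14, 3.14].

## Interface

Orientations are given as [roll, pitch, yaw] about the fixed x, y, z axes, in that order (R = Rz(yaw) Ry(pitch) Rx(roll)).
In Python, from rig import sense, grab_frame, camera_info, sign_off, tcp_to_grasp gives the robot as it stands.
- The arm moves only by the shell command python3 -m jog 'ROWS' [FORCE]. ROWS is JSON, a list of rows, each an object with "angular": the turn, a rotation vector about the tool's x, y, z in degrees, a list of three; "delta_pos": the shift along the tool's x, y, z in mm, a list of three; "hand": the opening, from 0 (shut) to 1 (fully open). A call has 1 to 12 rows; each row is the pose to reach, as a shift and turn from the pose commanded when the call began, along the tool's axes at that moment; what a row does not reach only later rows make up. A row lasts 1/12 s, in which the tool goes at most 41.7 mm and 7.16 degrees, less where a joint would pass 70% of its speed; a pose out of reach is approached as far as the arm can. A call with a gripper value outside its range is refused whole. The fingers move at their own pace and stop on an object; FORCE is the grip in N (left out, the last holds). Time passes only in rows, so rows that repeat a pose let the fingers close. It gives the time, the measured TCP pose, the force and the opening at its end, in the units of the state.
- sense(): the state, without advancing time (a new reading comes with each control period).
- grab_frame(name): name is "scene" or "top" or "wrist"; returns (picture, depth): 480x640x3 uint8, blue, green, red; 480x640 float32, mm along the optical axis (not along the pixel's ray), 0 where there is no reading.
- camera_info(name): a dict with "fovy" (degrees; the focal length in pixels is half the picture's height over the tangent of half this angle, whatever the lens; pixels are square), "cx", "cy" (the principal point, pixels), "R" (3x3) and "t" (3): a world point X has camera coordinates R X + t; the wrist camera has in their place "mount" (4x4, takes a point from camera to tool coordinates, whose origin is the TCP and whose axes are the tool frame's). Camera axes: x right, y down, z forward; pixel columns grow to the right and rows downward; lengths in mm; the calibration is good to about 2 mm. A picture is of the moment at which its call begins: read the wrist's pose just before it. camera_info takes no time and is no camera call.
- sign_off(): hands the job in, once; it reports no verdict.
The state is a dict: "t": time; "qpos": joint angles; "joint_velocities": joint speeds; "tau": joint torques, N m; "tcp_pos": TCP position; "ee_rot": TCP orientation; "force": force on the tool from outside, world axes, zero at the start; "wrist_torque": the same for the moment, N m; "finger_gap": finger opening in mm.
Only numpy, scipy, OpenCV 4.12 (cv2) and the standard library are available. Lean on these libraries where they do the work, as an engineer would, in place of code of your own. Each camera call takes 0.05 s, during which the arm holds its last target.

## Task

The shelf board lies upside down on the table with its first bracket screwed on and the aluminium measuring stick laid along the board from that bracket. Step off three stick lengths along the board by tipping the stick end over end twice, each time over its end farther from the screwed bracket, keeping that end on its spot and never lifting the stick clear of the board. Then bring the loose bracket close up against the stick's far end, square across the board with its upright leg flush with the board's edge like the first, and leave stick and bracket lying there, without disturbing the kitchen things around.

Things in the scene. Friction and masses are not known exactly. Their poses are not given: they have to be found in the camera images.
- board: Dark wooden shelf board, fixed flat on the table: 140 mm wide (x, away from the robot), 720 long (y, to the robot's left), 18 thick; yaw within 0.12 rad. Origin: centre of underside. The first bracket, like the loose one, is screwed across its right end at y = -325 to -300 mm, x = -70 to +50 mm, upright leg 70 mm high, flush with the robot-side edge (x = -70 mm).
- first_edge (a point): The point from which to measure: on the board's top face, at the edge of the screwed bracket's lying leg that faces the free length of the board (board x = +15 mm, y = -300 mm, z = +18 mm). Axes as the board's; the stepping runs along its +y.
- stick: Solid aluminium measuring stick, black lines on both faces: 180 mm long (x, from end_A to end_B), 28 wide (y), 8 thick (z), square ends, 88 to 143 g. Origin: centre of its starting underside. Starts flat, 4 to 8 mm off the bracket. A true tip over an end carries it on by 188 mm (the end is 8 mm thick). Pinched lightly (3 to 5 N) across its width 13 mm in from an end, it hinges in the fingers; gripped hard it lifts level.
- end_A (a point): Centre of the end face of the stick that starts at the screwed bracket (the end with the small hanging hole); 4 mm above the board when the stick lies flat. Axes as the stick's.
- end_B (a point): Centre of the other end face of the stick; it is the one to tip over first, and the far end after both tips. Axes as the stick's (x points outwards, out of the stick).
- bracket: Loose steel bracket, an L of 25 mm wide, 4 mm thick strip, 150 g: lying leg 120 mm along its x, upright leg 70 mm high (z) at x = 0 to 4 mm. Origin: on the underside, at the upright's outer face, mid-width. It starts standing on the board's free left end, up to 0.2 rad askew. Home: origin at board x = -70 mm, x along the board's x. The upright can be pinched from above across its width.
- bracket_edge (a point): Point on the loose bracket's lying leg edge that is to come against the stick: bracket x = +85 mm, y = -12.5 mm, z = +2 mm. Axes as the bracket's.
- bowls: Stack of three nested blue plastic bowls, 132 mm across, 74 mm high, beyond the board; leave alone. Origin at the centre of its underside.
- mug: Stainless steel mug, 76 mm across, 80 mm high, beyond the board; leave alone. Origin at the centre of its underside.
- jar: Glass sugar jar with white screw-top lid, 82 mm across, 100 mm high, beyond the board; leave alone. Origin at the centre of its underside.
- scoop: Yellow plastic scoop, cup 48 mm across and 30 mm high with a flat handle 85 mm long, on the table between robot and board; leave alone. Origin under the cup, handle along its -x.
Not all that is in view belongs to the job. Of the things like the stick, leave any that is pink; of the rest the smaller one is meant. There is more than one size of the bracket; the one meant has the size given above.

How it is judged (in metres and radians):
On the way, in this order (a step that is already met when the one before it is completed fails the run):
1. the stick stands up on end_B, which is still on the spot where it lay (z of end_A in the frame of first_edge above 0.16 m and y of end_B in the frame of first_edge between 0.16 and 0.212 m and z of end_B in the frame of first_edge below 0.01 m).
2. the stick lies flat along the board one length farther on, end_A leading (y of end_A in the frame of first_edge between 0.335 and 0.4 m and y of end_B in the frame of first_edge between 0.16 and 0.216 m and z of each of end_A, end_B in the frame of first_edge below 0.01 m and angle between the x axis of stick and the y axis of board, either way round below 0.15 rad), for 0.1 s.
3. the stick stands up on end_A, which is still on its spot (z of end_B in the frame of first_edge above 0.16 m and y of end_A in the frame of first_edge between 0.335 and 0.402 m and z of end_A in the frame of first_edge below 0.01 m).
4. the stick lies flat along the board in its third place, end_B leading (y of end_A in the frame of first_edge between 0.335 and 0.402 m and y of end_B in the frame of first_edge between 0.52 and 0.585 m and z of each of end_A, end_B in the frame of first_edge below 0.01 m and angle between the x axis of stick and the y axis of board, either way round below 0.15 rad and x of end_B in the frame of first_edge between -0.03 and 0.03 m), for 0.1 s.
5. the loose bracket stands square across the board, against the stick's far end (x of bracket_edge in the frame of end_B between -0.003 and 0.007 m and angle between the x axis of bracket and the x axis of board, either way round below 0.1 rad and angle between bracket's own z axis and vertical below 0.08 rad and x of bracket in the frame of board between -0.08 and -0.06 m and z of bracket in the frame of board between 0.01 and 0.024 m), for 0.1 s.
At the end, for the whole second after the job is handed in: Stick flat on the board: end_A 335-402 mm, end_B 520-585 mm from the first bracket, straight within 0.15 rad, within 30 mm of the line. Loose bracket on the board, at most 7 mm off the stick's end, square within 0.1 rad, upright leg flush with the board's edge within 10 mm. Both at rest (all of step 4 and all of step 5 and linear speed of each of stick, bracket below 0.01 m/s); the robot touches nothing.
It fails at once if the stick is lifted clear of the board (both ends more than about 15 mm up) (z of each of end_A, end_B in the frame of first_edge above 0.02 m).
It fails at once if a bystander (bowls, mug, jar or scoop) is moved by more than 30 mm (distance of any of bowls, mug, jar, scoop from where it was at the start of the episode above 0.03 m).
It also fails if it takes over 72 s, if anything falls off the work surface, if the arm or the gripper's body presses on something with over 40 N, if the wrist force passes 120 N, or if a joint passes its speed limit or range.

## Working session

There is one attempt and no reset: what is moved stays moved. The work goes in short steps, Python scripts to look and compute and a shell command to move; the robot and the scene stay as the last step left them, time stands still between calls to the robot, and variables do not carry over. Pictures are saved under pics/ and viewed, and the job is handed in when it is done.

```bash
ls; mkdir -p pics; python3 - <<'E'
from rig import *
import cv2
s=sense();print(s)
for n in("scene","top","wrist"):
    print(n,camera_info(n))
    p,d=grab_frame(n);cv2.imwrite(f"pics/{n}0.png",p)
    import numpy as np;np.save(f"pics/{n}0.npy",d)
print(tcp_to_grasp)
E
```

```text
pics
{'t': 0.0, 'qpos': array([ 1.14058805e+00,  1.31133359e-01,  1.48924025e+00, -1.90244591e-05,
        1.52298938e+00, -8.53820125e-02]), 'joint_velocities': array([ 3.05090244e-04, -7.04099971e-04,  4.95816381e-04,  8.68528366e-04,
        1.15429682e-05,  4.33779953e-04]), 'tau': array([ 3.26955806e-04, -5.59862709e+01, -4.91740143e+01,  7.66271283e-02,
        3.61468841e-02, -2.22912581e-04]), 'tcp_pos': array([202.56600308, 564.18915645, 217.62547785]), 'ee_rot': array([ 3.06694323,  1.56902588, -1.9902711 ]), 'force': array([0.0750055 , 0.58429203, 0.50180661]), 'wrist_torque': array([-0.00723746, -0.02895161,  0.01250089]), 'finger_gap': 92.97947945577134}
scene {'fovy': 45.04426188281363, 'cx': 327.1667536536694, 'cy': 243.0951810660174, 'R': array([[-0.85077199,  0.52543752,  0.01012046],
       [ 0.44856111,  0.73606066, -0.5069592 ],
       [-0.27382466, -0.42676705, -0.86191064]]), 't': array([ 502.52598632, -171.56394769, 1564.32231381])}
top {'fovy': 57.72328253550411, 'cx': 325.3488712339361, 'cy': 242.07309548262344, 'R': array([[-0.0046042 , -0.99998825,  0.00151543],
       [-0.98470459,  0.00426987, -0.17417992],
       [ 0.1741714 , -0.00229421, -0.98471268]]), 't': array([ -93.67960549,  533.85108102, 1133.48387525])}
wrist {'fovy': 68.8950063088302, 'cx': 319.36178581802847, 'cy': 238.54289990623306, 'mount': array([[-6.16033640e-04, -2.93081784e-01,  9.56087176e-01,
        -1.65487126e+02],
       [-4.85843203e-04, -9.56087157e-01, -2.93082091e-01,
         8.15932275e+01],
       [ 9.99999692e-01, -6.45056883e-04,  4.46590059e-04,
         1.24649005e+00],
       [ 0.00000000e+00,  0.00000000e+00,  0.00000000e+00,
         1.00000000e+00]])}
18.8
```

View pics/top0.png

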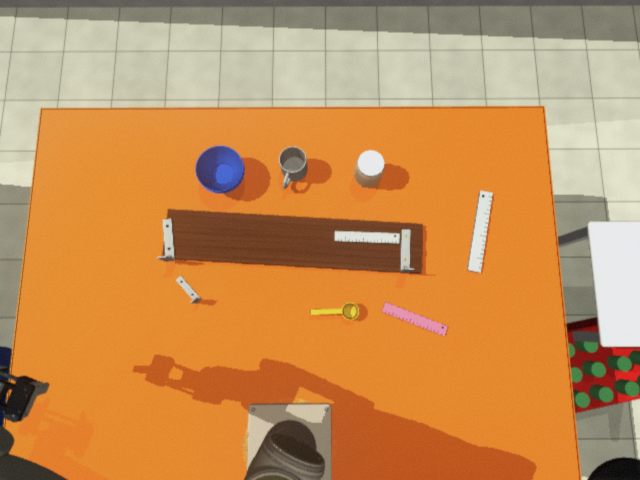

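View pics/scene0.png

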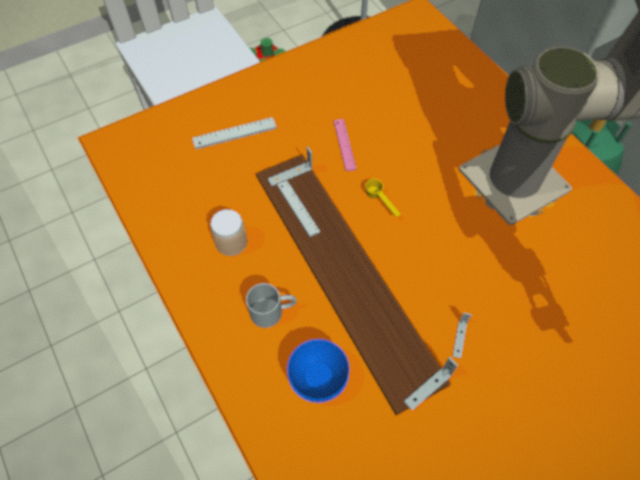

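View pics/wrist0.png

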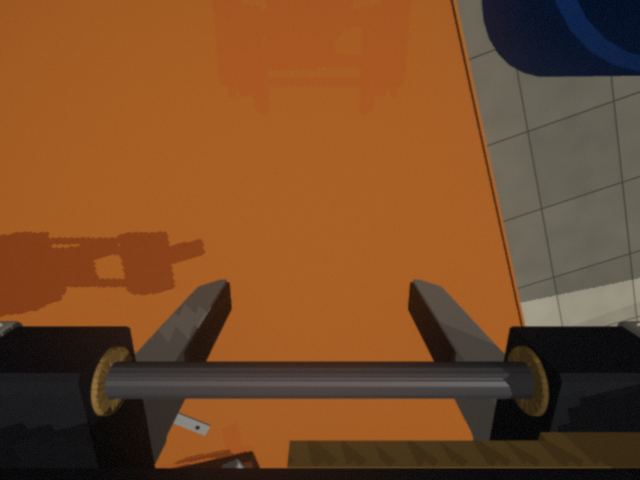

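The top view shows the board from (165,210) to (423,272). The stick runs (335,237)–(400,238), the loose bracket is at (168,240), the fixed bracket at (406,250), and there is a smaller bracket off the board at (188,290).

```bash
python3 - <<'E'
import cv2
p=cv2.imread("pics/top0.png")
cv2.imwrite("pics/c1.png",cv2.resize(p[215:285,320:435],None,fx=6.9,fy=6.9,interpolation=cv2.INTER_CUBIC))
cv2.imwrite("pics/c2.png",cv2.resize(p[200:275,150:230],None,fx=8,fy=8,interpolation=cv2.INTER_CUBIC))
E
```

```text
(no output)
```

View pics/c1.png

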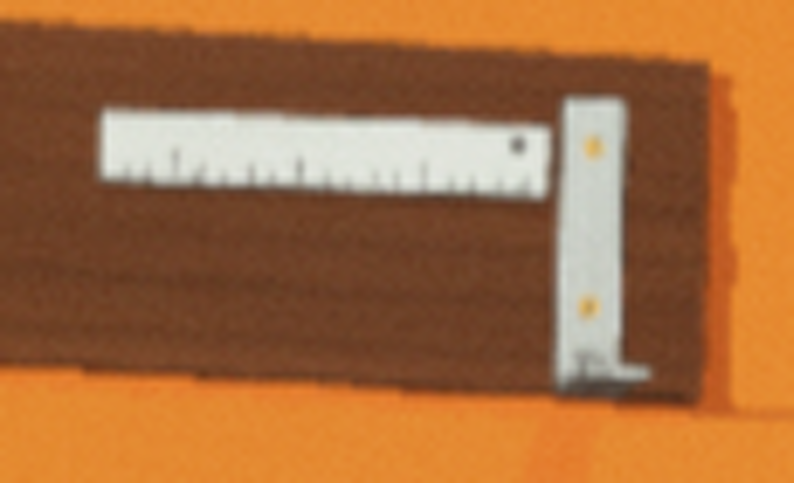

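View pics/c2.png

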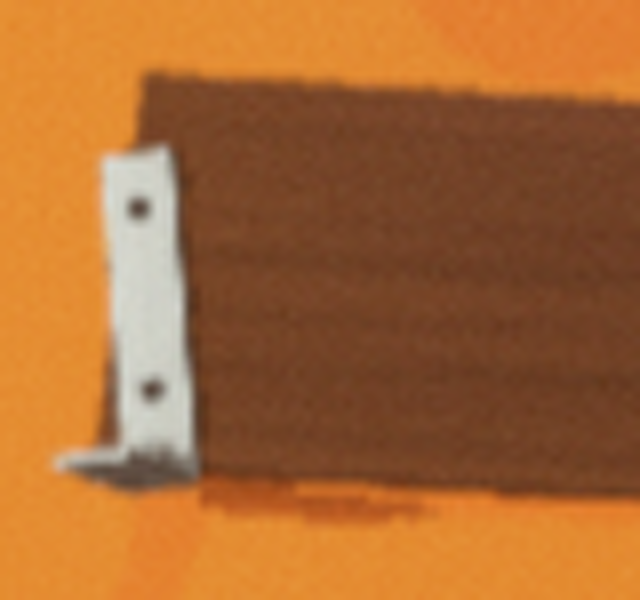

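```bash
cat > h.py <<'E'
import numpy as np,cv2
from rig import *
def K(c):
    f=240/np.tan(np.radians(c["fovy"])/2);return f
def ray(n,u,v,z,cam=None):
    c=camera_info(n);f=K(c);d=np.array([(u-c["cx"])/f,(v-c["cy"])/f,1])
    R=np.array(c["R"]);t=np.array(c["t"]);o=-R.T@t;w=R.T@d
    return o+w*(z-o[2])/w[2]
def proj(n,X):
    c=camera_info(n);f=K(c);q=np.array(c["R"])@X+c["t"];return q[0]/q[2]*f+c["cx"],q[1]/q[2]*f+c["cy"]
def Rt(s):
    from scipy.spatial.transform import Rotation as Ro
    return Ro.from_euler('xyz',s["ee_rot"]).as_matrix()
def wcam(s):
    M=np.array(camera_info("wrist")["mount"]);T=np.eye(4);T[:3,:3]=Rt(s);T[:3,3]=s["tcp_pos"];return T@M
def wray(s,u,v,z):
    c=camera_info("wrist");f=K(c);A=wcam(s);d=A[:3,:3]@np.array([(u-c["cx"])/f,(v-c["cy"])/f,1]);o=A[:3,3]
    return o+d*(z-o[2])/d[2]
E
python3 - <<'E'
from h import *
a=lambda u,v:(320+u/6.9,215+v/6.9)
b=lambda u,v:(150+u/8,200+v/8)
P=dict(FL=(b(145,72),18),NL=(b(100,448),18),FR=(a(708,63),18),NR=(a(700,402),18),
 sBf=(a(101,108),26),sBn=(a(101,181),26),sAf=(a(551,125),26),sAn=(a(548,200),26),
 bF1=(a(563,98),22),bF2=(a(625,98),22),bN=(a(555,385),22),
 lF1=(b(102,153),22),lF2=(b(170,147),22),lNr=(b(197,478),22),lh1=(b(139,208),22),lh2=(b(152,389),22),up=(b(55,465),88),up2=(b(125,450),88))
for k,((u,v),z) in P.items(): print(k,ray("top",u,v,z).round(1))
print(Rt(sense()).round(3))
# height checks from depth
d=np.load("pics/top0.npy")
c=camera_info("top")
E
```

```text
FL [635.  345.9  18. ]
NL [501.4 353.7  18. ]
FR [ 588.4 -368.7   18. ]
NR [ 450.5 -359.5   18. ]
sBf [ 569.2 -122.    26. ]
sBn [ 539.4 -121.8   26. ]
sAf [ 561.4 -302.6   26. ]
sAn [ 530.9 -300.4   26. ]
bF1 [ 573.3 -308.6   22. ]
bF2 [ 573.2 -333.6   22. ]
bN [ 457.1 -301.3   22. ]
lF1 [604.9 357.8  22. ]
lF2 [606.9 334.2  22. ]
lNr [490.3 318.2  22. ]
lh1 [585.2 343.7  22. ]
lh2 [521.3 335.5  22. ]
up [485.7 341.7  88. ]
up2 [490.6 319.3  88. ]
[[-0.001 -0.941  0.338]
 [-0.001  0.338  0.941]
 [-1.     0.    -0.001]]
```

```bash
python3 -m jog '[{"angular":[6,0,0],"delta_pos":[2,-28,-31],"hand":0.7},{"angular":[36,0,0],"delta_pos":[10,-318,-356],"hand":0.6},{"angular":[36,0,0],"delta_pos":[10,-318,-356],"hand":0.6},{"angular":[36,0,0],"delta_pos":[10,-318,-356],"hand":0.6},{"angular":[36,0,0],"delta_pos":[10,-318,-356],"hand":0.6},{"angular":[36,0,0],"delta_pos":[10,-318,-356],"hand":0.6},{"angular":[36,0,0],"delta_pos":[10,-318,-356],"hand":0.6},{"angular":[36,0,0],"delta_pos":[10,-318,-356],"hand":0.6},{"angular":[36,0,0],"delta_pos":[10,-318,-356],"hand":0.6},{"angular":[36,0,0],"delta_pos":[10,-318,-356],"hand":0.6},{"angular":[36,0,0],"delta_pos":[10,-318,-356],"hand":0.6},{"angular":[36,0,0],"delta_pos":[10,-318,-356],"hand":0.6}]'
python3 - <<'E'
from h import *
s=sense();R=Rt(s);p=s["tcp_pos"];print(s["qpos"].round(2),s["joint_velocities"].round(2));print(R.round(3))
print(R.T@(np.array([547,-288,180])-p), np.degrees(np.arctan2(R[1,2],R[0,2])))
E
```

```text
t: 1.15
tcp_pos: [382.6, 118.4, 208.5]
ee_rot: [-1.717, 1.569, -1.122]
force: [-0.1, 1.5, -0.4]
finger_gap: 56.0
[ 0.17 -0.44  2.02 -0.    1.56 -0.42] [-0.52  0.05 -0.03  0.03 -0.02 -0.48]
[[ 0.001 -0.561  0.828]
 [-0.001  0.828  0.561]
 [-1.    -0.001 -0.   ]]
[  29.18263413 -428.63611445  -91.77397515] 34.115885826491784
```

```bash
python3 -m jog '[{"angular":[36.7,0,0],"delta_pos":[38,-428,-92],"hand":0.6},{"angular":[36.7,0,0],"delta_pos":[38,-428,-92],"hand":0.6},{"angular":[36.7,0,0],"delta_pos":[38,-428,-92],"hand":0.6},{"angular":[36.7,0,0],"delta_pos":[38,-428,-92],"hand":0.6},{"angular":[36.7,0,0],"delta_pos":[38,-428,-92],"hand":0.6},{"angular":[36.7,0,0],"delta_pos":[38,-428,-92],"hand":0.6},{"angular":[36.7,0,0],"delta_pos":[38,-428,-92],"hand":0.6},{"angular":[36.7,0,0],"delta_pos":[38,-428,-92],"hand":0.6},{"angular":[36.7,0,0],"delta_pos":[38,-428,-92],"hand":0.6},{"angular":[36.7,0,0],"delta_pos":[38,-428,-92],"hand":0.6},{"angular":[36.7,0,0],"delta_pos":[38,-428,-92],"hand":0.6},{"angular":[36.7,0,0],"delta_pos":[38,-428,-92],"hand":0.6}]'
python3 -m jog '[{"angular":[0,0,0],"delta_pos":[0,0,0],"hand":0.6},{"angular":[0,0,0],"delta_pos":[0,0,0],"hand":0.6}]'
python3 - <<'E'
from h import *
s=sense();R=Rt(s);p=s["tcp_pos"];print(s["qpos"].round(2),s["joint_velocities"].round(2));print(R.round(3))
print(R.T@(np.array([547,-288,180])-p), np.degrees(np.arctan2(R[1,2],R[0,2])))
im,d=grab_frame("wrist");cv2.imwrite("pics/w1.png",im);np.save("pics/w1.npy",d)
E
```

```text
t: 2.15
tcp_pos: [546.4, -287.6, 168.9]
ee_rot: [-2.9, 1.569, -2.946]
force: [0.3, -0.8, -0.1]
finger_gap: 55.5
t: 2.32
tcp_pos: [546.1, -282.7, 170.2]
ee_rot: [2.338, 1.569, 2.295]
force: [-0.7, 0.0, -0.3]
finger_gap: 56.3
[-0.56  0.2   1.5   0.    1.44 -0.52] [ 0.02 -0.02  0.01 -0.   -0.   -0.  ]
[[-0.001  0.043  0.999]
 [ 0.001  0.999 -0.043]
 [-1.     0.001 -0.001]]
[-9.81848289 -5.29107168  1.07357635] -2.460476088490801
```

View pics/w1.png

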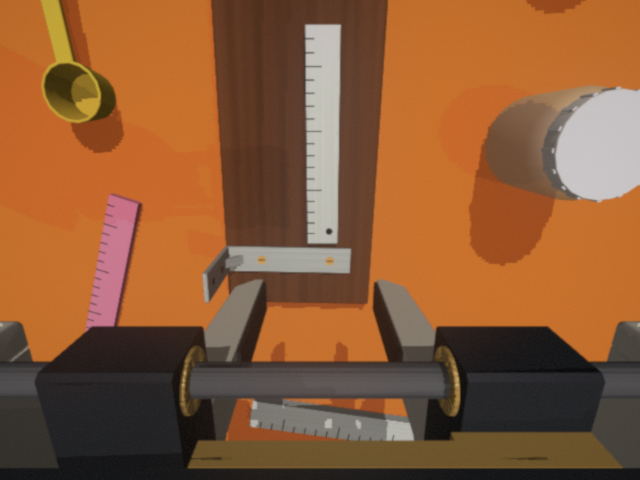

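The wrist view shows the stick from end A (307–337,243) to end B (305–341,25). The screwed bracket's near edge is at row 248, and the jar is at right, about (600,145).

```bash
python3 - <<'E'
import cv2
p=cv2.imread("pics/w1.png")
cv2.imwrite("pics/c3.png",cv2.resize(p[195:310,200:380],None,fx=4.4,fy=4.4,interpolation=cv2.INTER_CUBIC))
cv2.imwrite("pics/c4.png",cv2.resize(p[0:80,270:380],None,fx=6,fy=6,interpolation=cv2.INTER_CUBIC))
E
```

```text
(no output)
```

View pics/c3.png

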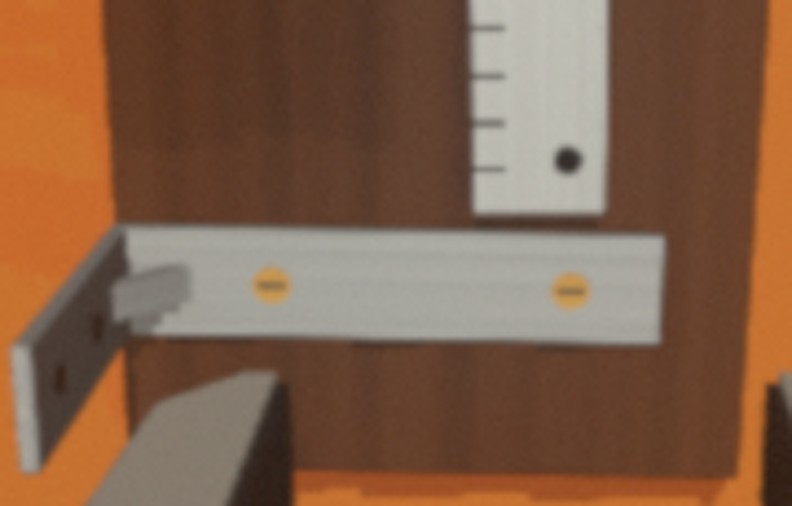

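View pics/c4.png

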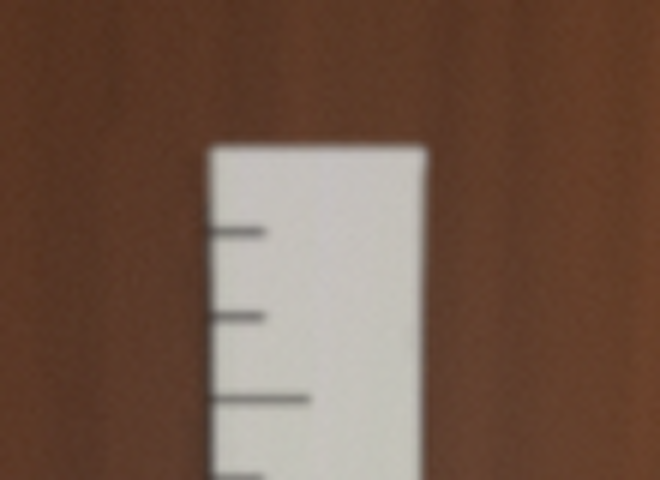

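```bash
python3 - <<'E'
from h import *
s=sense()
a=lambda u,v:(200+u/4.4,195+v/4.4)
b=lambda u,v:(270+u/6,0+v/6)
P=dict(A1=(a(473,214),26),A2=(a(605,214),26),B1=(b(210,147),26),B2=(b(427,147),26),k1=(a(122,227),22),k2=(a(664,236),22),k3=(a(660,344),22),upt=(a(14,346),88),upt2=(a(24,470),88),f1=(a(108,100),18),f2=(a(131,450),18))
Q={k:wray(s,*uv,z) for k,(uv,z) in P.items()}
for k in Q: print(k,Q[k].round(1))
A=(Q["A1"]+Q["A2"])/2;B=(Q["B1"]+Q["B2"])/2
R=Rt(s)
d=(B-A);print(np.linalg.norm(d),np.degrees(np.arctan2(d[0],d[1])),np.linalg.norm(Q["A1"]-Q["A2"]))
u=d/np.linalg.norm(d);g=A+u*13;print("grasp",g, R.T@(g-s["tcp_pos"]))
k=Q["k1"]-Q["k2"];print("board yaw",np.degrees(np.arctan2(-k[1],-k[0])))
E
```

```text
A1 [ 535.2 -298.5   26. ]
A2 [ 563.1 -299.7   26. ]
B1 [ 542.7 -119.    26. ]
B2 [ 570.9 -120.2   26. ]
k1 [ 459.5 -299.5   22. ]
k2 [ 575.8 -306.5   22. ]
k3 [ 574.5 -331.5   22. ]
upt [ 457.3 -299.4   88. ]
upt2 [ 455.7 -323.2   88. ]
f1 [ 458.7 -272.4   18. ]
f2 [ 454.  -354.1   18. ]
179.67552704636844 2.4357548502806203 27.920383138612785
grasp [ 549.67752878 -286.0927869    26.        ] [144.50820608  -3.77780687   3.61796473]
board yaw -3.4327118113006097
```

```bash
python3 -m jog '[{"angular":[0,0,0],"delta_pos":[30,-3.8,3.6],"hand":0.5},{"angular":[0,0,0],"delta_pos":[65,-3.8,3.6],"hand":0.5},{"angular":[0,0,0],"delta_pos":[100,-3.8,3.6],"hand":0.5},{"angular":[0,0,0],"delta_pos":[125,-3.8,3.6],"hand":0.5},{"angular":[0,0,0],"delta_pos":[136,-3.8,3.6],"hand":0.5},{"angular":[0,0,0],"delta_pos":[140,-3.8,3.6],"hand":0.5},{"angular":[0,0,0],"delta_pos":[140,-3.8,3.6],"hand":0.5},{"angular":[0,0,0],"delta_pos":[140,-3.8,3.6],"hand":0.5}]'
python3 - <<'E'
from h import *
s=sense();p=s["tcp_pos"];print(p,s["force"],Rt(s).round(3)[1])
im,d=grab_frame("wrist");cv2.imwrite("pics/w2.png",im)
print(sense()["tcp_pos"])
E
```

```text
t: 3.03
tcp_pos: [551.3, -287.6, 32.9]
ee_rot: [-0.506, 1.568, -0.548]
force: [0.1, -0.1, 0.6]
finger_gap: 46.4
[ 551.29415492 -287.64774004   32.88454036] [ 0.09498377 -0.09473148  0.60779889] [-0.002  0.999 -0.042]
[ 551.64693422 -288.07177942   33.35965962]
```

View pics/w2.png

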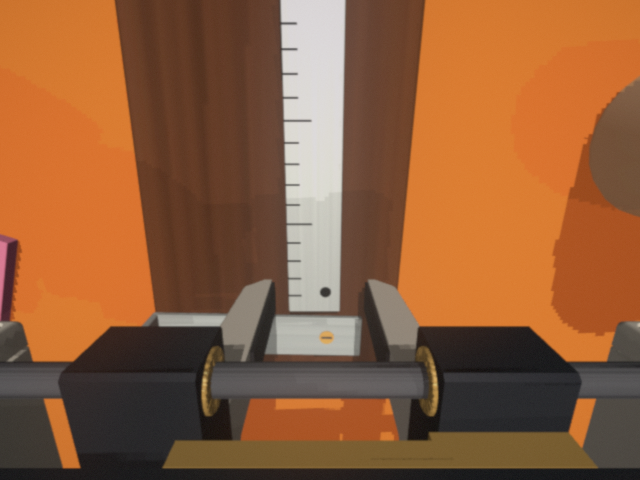

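The wrist close-up shows the fingertips at about (275,285) and (367,285), straddling the stick. End A is at row 311, columns 289–341, so the stick sits about 6 px left of the finger midline.

```bash
python3 - <<'E'
from h import *
s=sense();R=Rt(s)
for uv in((289,311),(341,311)):
    q=wray(s,*uv,26);print(q.round(1),(R.T@(q-s["tcp_pos"])).round(1))
# tcp projected
c=camera_info("wrist");M=np.linalg.inv(np.array(c["mount"]));q=M@np.array([0,0,0,1]);f=K(c);print(q[0]/q[2]*f+c["cx"],q[1]/q[2]*f+c["cy"])
E
```

```text
[ 535.2 -299.    26. ] [  7.3 -11.6 -16. ]
[ 563.8 -300.3   26. ] [  7.4 -11.7  12.6]
317.995620703618 297.95602275827673
```

```bash
python3 -m jog '[{"angular":[0,0,0],"delta_pos":[4,1.3,-1.7],"hand":0.5},{"angular":[0,0,0],"delta_pos":[8,1.3,-1.7],"hand":0.5},{"angular":[0,0,0],"delta_pos":[10,1.3,-1.7],"hand":0.45},{"angular":[0,0,0],"delta_pos":[10,1.3,-1.7],"hand":0.45},{"angular":[0,0,0],"delta_pos":[10,1.3,-1.7],"hand":0.45}]'
python3 - <<'E'
from h import *
s=sense();p=s["tcp_pos"];print(p,s["force"])
im,d=grab_frame("scene");cv2.imwrite("pics/s2.png",cv2.resize(im[140:260,220:380],None,fx=5,fy=5))
print(sense()["tcp_pos"],sense()["force"])
E
```

```text
t: 3.5
tcp_pos: [548.2, -285.9, 20.5]
ee_rot: [2.564, 1.57, 2.521]
force: [0.1, -0.2, 0.5]
finger_gap: 41.8
[ 548.15620402 -285.94254599   20.47205865] [ 0.0757502  -0.17203212  0.48894164]
[ 548.25311009 -286.00813292   20.57947758] [ 0.59399735 -0.10031538  0.51322001]
```

View pics/s2.png

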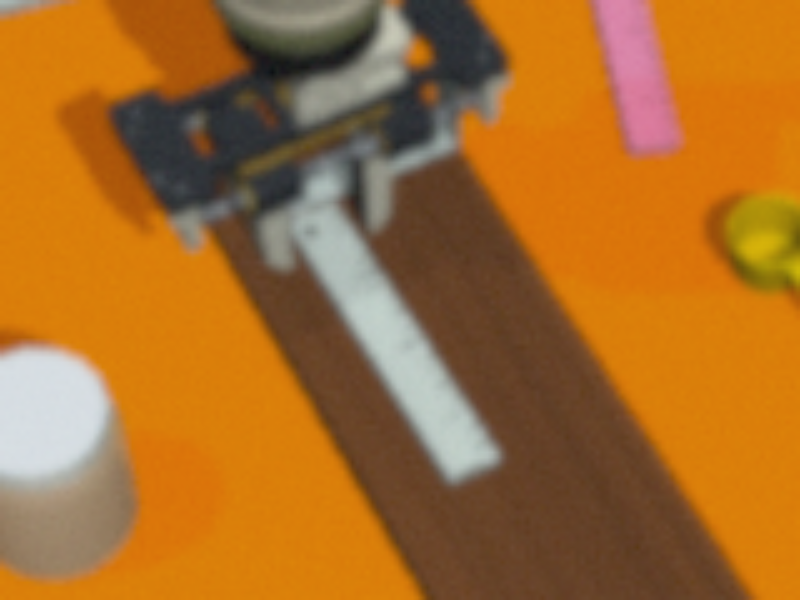

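The scene crop shows the open fingers either side of end A, near (300,235), with the stick flat. I'll pinch lightly.

```bash
python3 -m jog '[{"angular":[0,0,0],"delta_pos":[0,0,0],"hand":0.35},{"angular":[0,0,0],"delta_pos":[0,0,0],"hand":0.25},{"angular":[0,0,0],"delta_pos":[0,0,0],"hand":0.2},{"angular":[0,0,0],"delta_pos":[0,0,0],"hand":0.2},{"angular":[0,0,0],"delta_pos":[0,0,0],"hand":0.2},{"angular":[0,0,0],"delta_pos":[0,0,0],"hand":0.2},{"angular":[0,0,0],"delta_pos":[0,0,0],"hand":0.2}]' 4
python3 - <<'E'
# arc: rel to start pinch (y,z) ; board tops z=0
import numpy as np
L=167;h=4
for f in list(range(0,91,5)): 
    r=np.radians(f); print(f, round(-L*np.cos(r)+h*np.sin(r)+L,1), round(L*np.sin(r)+h*np.cos(r)-h,1))
print('phase2')
for f in range(0,91,5):
    r=np.radians(f); print(90+f, round(L+8-h*np.cos(r)+L*np.sin(r),1), round(L*np.cos(r)+h*np.sin(r)-h,1))
E
```

```text
t: 4.13
tcp_pos: [548.4, -286.1, 20.7]
ee_rot: [-0.593, 1.571, -0.635]
force: [-0.3, 0.0, 0.7]
finger_gap: 28.0
0 0.0 0.0
5 1.0 14.5
10 3.2 28.9
15 6.7 43.1
20 11.4 56.9
25 17.3 70.2
30 24.4 83.0
35 32.5 95.1
40 41.6 106.4
45 51.7 116.9
50 62.7 126.5
55 74.5 135.1
60 87.0 142.6
65 100.0 149.0
70 113.6 154.3
75 127.6 158.3
80 141.9 161.2
85 156.4 162.7
90 171.0 163.0
phase2
90 171.0 163.0
95 185.6 162.7
100 200.1 161.2
105 214.4 158.3
110 228.4 154.3
115 242.0 149.0
120 255.0 142.6
125 267.5 135.1
130 279.3 126.5
135 290.3 116.9
140 300.4 106.4
145 309.5 95.1
150 317.6 83.0
155 324.7 70.2
160 330.6 56.9
165 335.3 43.1
170 338.8 28.9
175 341.0 14.5
180 342.0 0.0
```

```bash
python3 -m jog '[{"angular":[0,0,0],"delta_pos":[-3,0.2,0],"hand":0.2},{"angular":[0,0,0],"delta_pos":[-8,0.5,0],"hand":0.2},{"angular":[0,0,0],"delta_pos":[-14.5,1,0],"hand":0.2},{"angular":[0,0,0],"delta_pos":[-21.8,2,0],"hand":0.2},{"angular":[0,0,0],"delta_pos":[-28.9,3.2,0],"hand":0.2},{"angular":[0,0,0],"delta_pos":[-36,4.8,0],"hand":0.2},{"angular":[0,0,0],"delta_pos":[-43.1,6.7,0],"hand":0.2},{"angular":[0,0,0],"delta_pos":[-43.1,6.7,0],"hand":0.2}]'
python3 - <<'E'
from h import *
s=sense();print(s["force"],s["finger_gap"])
im,d=grab_frame("scene");cv2.imwrite("pics/s3.png",cv2.resize(im[120:260,220:380],None,fx=4.2,fy=4.2))
im,d=grab_frame("wrist");cv2.imwrite("pics/w3.png",im)
E
```

```text
t: 4.8
tcp_pos: [549.8, -279.5, 66.2]
ee_rot: [-0.463, 1.568, -0.505]
force: [0.6, -0.0, -0.4]
finger_gap: 28.4
[ 0.62483629 -0.04308894 -0.40982057] 28.35444311606926
```

View pics/s3.png

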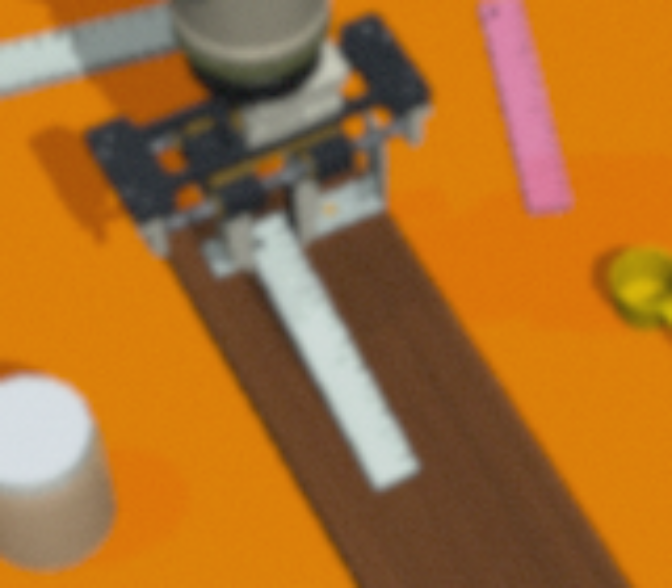

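View pics/w3.png

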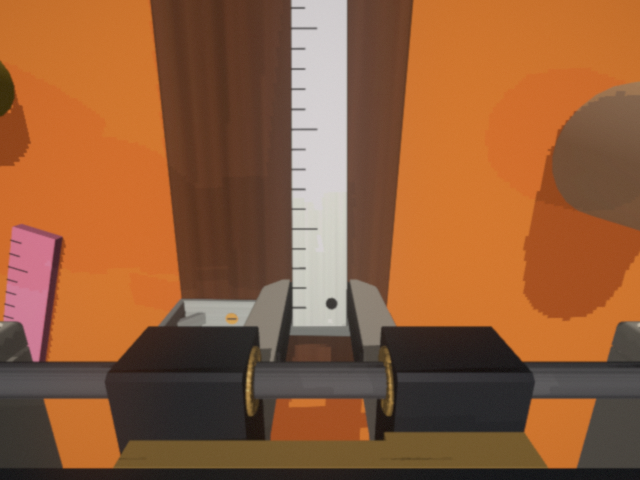

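The stick is hinging: end A is up and end B at crop (400,480) is still on its spot. I'll continue the arc.

```bash
python3 -m jog '[{"angular":[0,0,0],"delta_pos":[-7,2.3,0],"hand":0.2},{"angular":[0,0,0],"delta_pos":[-13.8,4.7,0],"hand":0.2},{"angular":[0,0,0],"delta_pos":[-27.1,10.6,0],"hand":0.2},{"angular":[0,0,0],"delta_pos":[-39.9,17.7,0],"hand":0.2},{"angular":[0,0,0],"delta_pos":[-52,25.8,0],"hand":0.2},{"angular":[0,0,0],"delta_pos":[-63.3,34.9,0],"hand":0.2},{"angular":[0,0,0],"delta_pos":[-73.8,45,0],"hand":0.2},{"angular":[0,0,0],"delta_pos":[-83.4,56,0],"hand":0.2},{"angular":[0,0,0],"delta_pos":[-92,67.8,0],"hand":0.2},{"angular":[0,0,0],"delta_pos":[-99.5,80.3,0],"hand":0.2},{"angular":[0,0,0],"delta_pos":[-99.5,80.3,0],"hand":0.2}]'
python3 - <<'E'
from h import *
s=sense();print(s["force"],s["finger_gap"])
im,d=grab_frame("scene");cv2.imwrite("pics/s4.png",cv2.resize(im[120:260,220:380],None,fx=4.2,fy=4.2))
im,d=grab_frame("top");cv2.imwrite("pics/t4.png",cv2.resize(im[190:290,290:430],None,fx=5,fy=5))
E
```

```text
t: 5.82
tcp_pos: [553.2, -196.7, 165.5]
ee_rot: [-0.051, 1.568, -0.092]
force: [-0.6, -1.1, 1.6]
finger_gap: 27.9
[-0.57972501 -1.1245309   1.64676675] 27.89493912436606
```

View pics/s4.png

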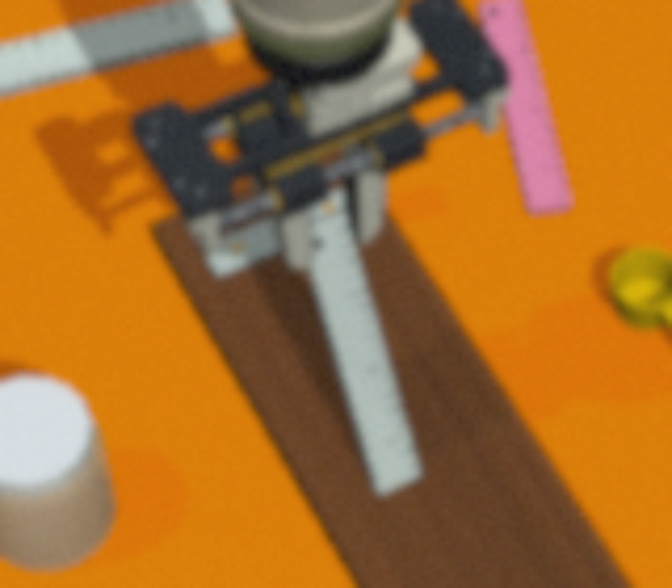

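View pics/t4.png

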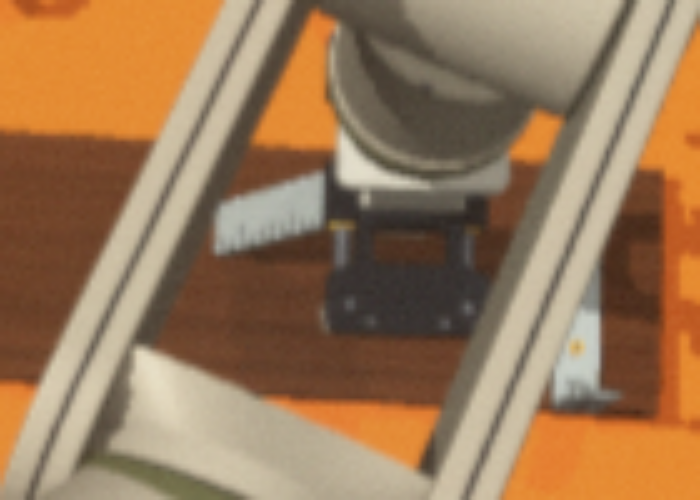

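```bash
python3 -m jog '[{"angular":[0,0,0],"delta_pos":[-3.5,6.5,0],"hand":0.2},{"angular":[0,0,0],"delta_pos":[-6.4,13,0],"hand":0.2},{"angular":[0,0,0],"delta_pos":[-11.7,26.6,0],"hand":0.2},{"angular":[0,0,0],"delta_pos":[-15.7,40.6,0],"hand":0.2},{"angular":[0,0,0],"delta_pos":[-18.6,54.9,0],"hand":0.2},{"angular":[0,0,0],"delta_pos":[-20.1,69.4,0],"hand":0.2},{"angular":[0,0,0],"delta_pos":[-20.4,78,0],"hand":0.2},{"angular":[0,0,0],"delta_pos":[-20.4,84,0],"hand":0.2},{"angular":[0,0,0],"delta_pos":[-20.4,84,0],"hand":0.2}]'
python3 - <<'E'
from h import *
s=sense();print(s["force"],s["finger_gap"])
im,d=grab_frame("scene");cv2.imwrite("pics/s5.png",cv2.resize(im[120:260,220:380],None,fx=4.2,fy=4.2))
E
```

```text
t: 6.67
tcp_pos: [555.5, -113.4, 183.2]
ee_rot: [2.494, 1.57, 2.453]
force: [-0.5, -0.4, -1.0]
finger_gap: 27.9
[-0.48053372 -0.35747482 -1.02324812] 27.92159686374792
```

View pics/s5.png

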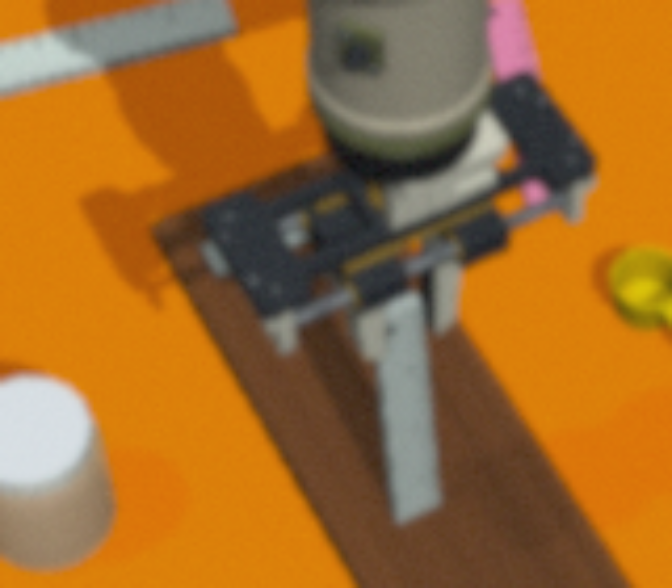

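```bash
python3 - <<'E'
from h import *
sc=lambda X:tuple(np.round((np.array(proj("scene",np.array(X,float)))-[220,120])*4.2))
for z in(18,198):
  for y in(-119.6,-111.6):
    for x in (542.7,570.9): print(x,y,z,sc((x,y,z)))
print('B flat top',sc((542.7,-119,26)),sc((570.9,-120,26)))
s=sense();print('tcp',sc(s["tcp_pos"]))
for u,v in((397,524),(441,503)): print(ray("scene",220+u/4.2,120+v/4.2,18).round(1))
for u,v in((388,310),(428,295)): print(ray("scene",220+u/4.2,120+v/4.2,185).round(1))
E
python3 - <<'E'
import cv2
im=cv2.imread('pics/s5.png');cv2.imwrite('pics/c5.png',cv2.resize(im[270:540,330:480],None,fx=3,fy=2.2*1,interpolation=cv2.INTER_CUBIC))
E
```

```text
542.7 -119.6 18 (np.float64(414.0), np.float64(475.0))
570.9 -119.6 18 (np.float64(373.0), np.float64(496.0))
542.7 -111.6 18 (np.float64(420.0), np.float64(484.0))
570.9 -111.6 18 (np.float64(380.0), np.float64(506.0))
542.7 -119.6 198 (np.float64(413.0), np.float64(298.0))
570.9 -119.6 198 (np.float64(367.0), np.float64(321.0))
542.7 -111.6 198 (np.float64(420.0), np.float64(309.0))
570.9 -111.6 198 (np.float64(375.0), np.float64(332.0))
B flat top (np.float64(414.0), np.float64(468.0)) (np.float64(372.0), np.float64(488.0))
tcp (np.float64(397.0), np.float64(332.0))
[568.7 -95.5  18. ]
[539.  -94.3  18. ]
[ 553.1 -127.9  185. ]
[ 529.6 -125.2  185. ]
```

View pics/c5.png

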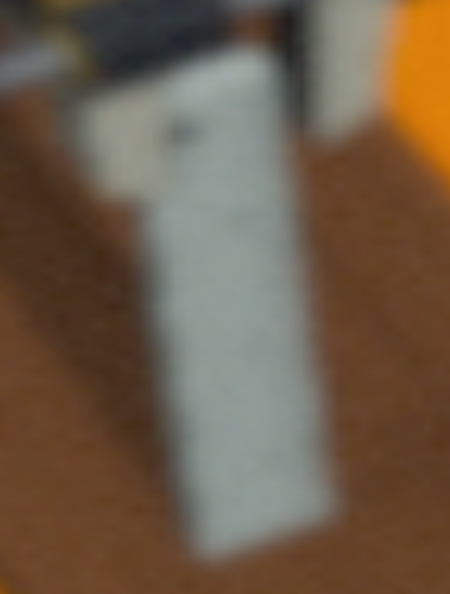

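```bash
cat >> h.py <<'E'
def cloud(n):
    im,d=grab_frame(n);c=camera_info(n);f=K(c);v,u=np.mgrid[0:480,0:640]
    P=np.stack([(u-c["cx"])/f*d,(v-c["cy"])/f*d,d],-1)
    W=(P-c["t"])@np.array(c["R"]);W[d<=0]=np.nan
    return im,W
E
python3 - <<'E'
from h import *
im,W=cloud("scene");np.save("pics/W5.npy",W)
print(sense()["force"],sense()["tcp_pos"])
# rows along stick centre
for r,c in [(195,317),(205,317),(215,318),(225,319),(232,320),(238,320),(241,320),(243,320),(246,321),(250,322)]:
    print(r,c,im[r,c],W[r,c].round(1))
E
```

```text
[ 0.1819665   0.48783263 -1.54200278] [ 555.47343545 -114.91613828  183.25315916]
195 317 [144 149 140] [ 547.2 -117.6  188.5]
205 317 [150 153 143] [ 550.  -113.3  156.1]
215 318 [151 155 145] [ 550.1 -108.9  120.1]
225 319 [146 152 141] [ 551.1 -102.9   85. ]
232 320 [145 150 138] [550.6 -99.2  57.9]
238 320 [151 154 144] [551.5 -97.7  32.5]
241 320 [111 120 125] [552.3 -96.3  20.7]
243 320 [ 53  76 110] [554.5 -92.8  18. ]
246 321 [ 39  69 105] [556.7 -84.5  17.3]
250 322 [ 41  69 106] [562.4 -70.3  23.7]
```

The depth points put the stick at 83°, with its foot slid about 15 mm forward of its spot. Hinge friction near vertical pushed it. I'll grip firmly, draw the foot back along the board, then turn the tool with the stick past vertical.

```bash
python3 -m jog '[{"angular":[0,0,0],"delta_pos":[0,0,0],"hand":0.2},{"angular":[0,0,0],"delta_pos":[0,0,0],"hand":0.2},{"angular":[0,0,0],"delta_pos":[-1,0,0],"hand":0.2},{"angular":[0,0,0],"delta_pos":[-1,-4,0],"hand":0.2},{"angular":[0,0,0],"delta_pos":[-1,-8,0],"hand":0.2},{"angular":[0,0,0],"delta_pos":[-1,-12,0],"hand":0.2},{"angular":[0,0,0],"delta_pos":[-1,-15,0],"hand":0.2},{"angular":[0,0,0],"delta_pos":[-1,-15,0],"hand":0.2}]' 25
cat > fit.py <<'E'
from h import *
im,W=cloud("scene");s=sense();print(s["force"].round(1),s["tcp_pos"].round(1),s["finger_gap"])
x,y,z=W[...,0],W[...,1],W[...,2]
m=(x>535)&(x<575)&(z>35)&(z<150)&(abs(y-s["tcp_pos"][1])<60)&(im.min(-1)>110)
P=W[m];k=np.polyfit(P[:,2],P[:,1],1);print(len(P),"lean deg",np.degrees(np.arctan(k[0])),"face y at z18",np.polyval(k,18),"x mean",P[:,0].mean())
E
python3 fit.py
```

```text
t: 7.43
tcp_pos: [554.9, -131.1, 184.6]
ee_rot: [-2.018, 1.571, -2.062]
force: [-0.5, 0.3, -1.2]
finger_gap: 27.5
[ 0.3  0.2 -0.5] [ 554.9 -130.7  184.6] 27.268440018176747
331 lean deg -6.548456963862256 face y at z18 -113.19890215429093 x mean 555.1089243231003
```

```bash
python3 -m jog '[{"angular":[0,0,-3.25],"delta_pos":[-0.4,9.4,0],"hand":0.2},{"angular":[0,0,-6.5],"delta_pos":[-0.6,18.7,0],"hand":0.2},{"angular":[0,0,-6.5],"delta_pos":[-0.6,18.7,0],"hand":0.2},{"angular":[0,0,-11.5],"delta_pos":[-0.3,33.1,0],"hand":0.2},{"angular":[0,0,-16.5],"delta_pos":[1.2,47.4,0],"hand":0.2},{"angular":[0,0,-21.5],"delta_pos":[4,61.5,0],"hand":0.2},{"angular":[0,0,-21.5],"delta_pos":[4,61.5,0],"hand":0.2}]'
python3 fit.py
```

```text
t: 8.07
tcp_pos: [557.0, -64.2, 178.7]
ee_rot: [-1.578, 1.193, -1.615]
force: [0.3, 0.3, -2.2]
finger_gap: 27.1
[-0.  -0.1 -0.9] [557.1 -65.5 179.1] 27.318082157579564Traceback (most recent call last):
  File "fit.py", line 5, in <module>
    P=W[m];k=np.polyfit(P[:,2],P[:,1],1);print(len(P),"lean deg",np.degrees(np.arctan(k[0])),"face y at z18",np.polyval(k,18),"x mean",P[:,0].mean())
             ~~~~~~~~~~^^^^^^^^^^^^^^^^^
    raise TypeError("expected non-empty vector for x")
TypeError: expected non-empty vector for x
```

```bash
python3 - <<'E'
from h import *
im,d=grab_frame("scene");cv2.imwrite("pics/s6.png",cv2.resize(im[120:260,220:400],None,fx=4.2,fy=4.2))
sc=lambda X:tuple(np.round((np.array(proj("scene",np.array(X,float)))-[220,120])*4.2))
for x in(542.7,570.9):print(sc((x,-119.6,18)),sc((x,-111.6,18)))
E
```

```text
(np.float64(414.0), np.float64(475.0)) (np.float64(420.0), np.float64(484.0))
(np.float64(373.0), np.float64(496.0)) (np.float64(380.0), np.float64(506.0))
```

View pics/s6.png

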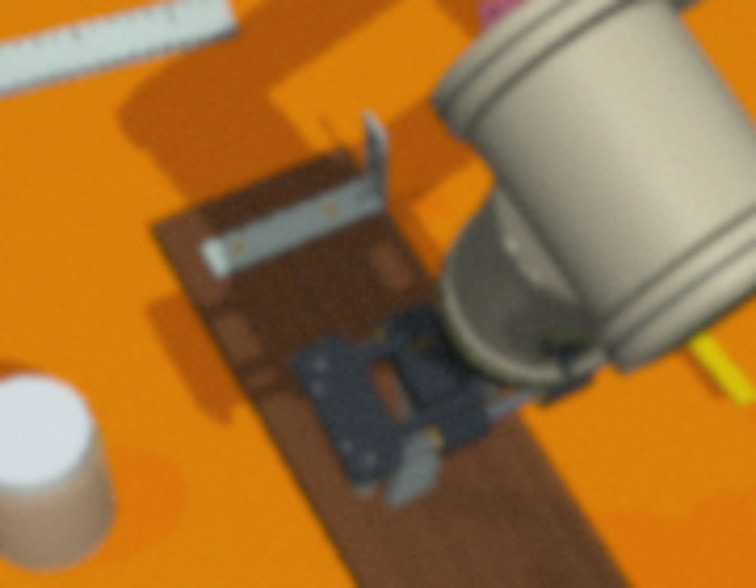

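The foot is still on its spot in the scene crop, about (392,506) against a predicted (380,506). I'll continue the rigid turn.

```bash
python3 -m jog '[{"angular":[0,0,-5],"delta_pos":[-1.4,14.4,0],"hand":0.2},{"angular":[0,0,-10],"delta_pos":[-1.4,28.8,0],"hand":0.2},{"angular":[0,0,-15],"delta_pos":[-0.3,43.1,0],"hand":0.2},{"angular":[0,0,-20],"delta_pos":[2,57.3,0],"hand":0.2},{"angular":[0,0,-25],"delta_pos":[5.7,71.2,0],"hand":0.2},{"angular":[0,0,-25],"delta_pos":[5.7,71.2,0],"hand":0.2},{"angular":[0,0,-25],"delta_pos":[5.7,71.2,0],"hand":0.2}]'
python3 - <<'E'
from h import *
s=sense();print(s["tcp_pos"],s["force"],s["qpos"].round(2));print(Rt(s).round(3))
im,d=grab_frame("scene");cv2.imwrite("pics/s7.png",cv2.resize(im[140:300,240:440],None,fx=4,fy=4))
im,d=grab_frame("wrist");cv2.imwrite("pics/w7.png",im)
E
```

```text
t: 8.75
tcp_pos: [559.5, -4.9, 146.7]
ee_rot: [-1.579, 0.76, -1.619]
force: [0.1, 0.2, -0.1]
finger_gap: 27.3
[559.51518489  -4.94199522 146.74820845] [ 0.09543259  0.1533735  -0.083974  ] [ 0.36  0.38  1.56 -0.73  1.59  0.53]
[[-0.035  0.025  0.999]
 [-0.724  0.688 -0.043]
 [-0.689 -0.725 -0.006]]
```

View pics/s7.png

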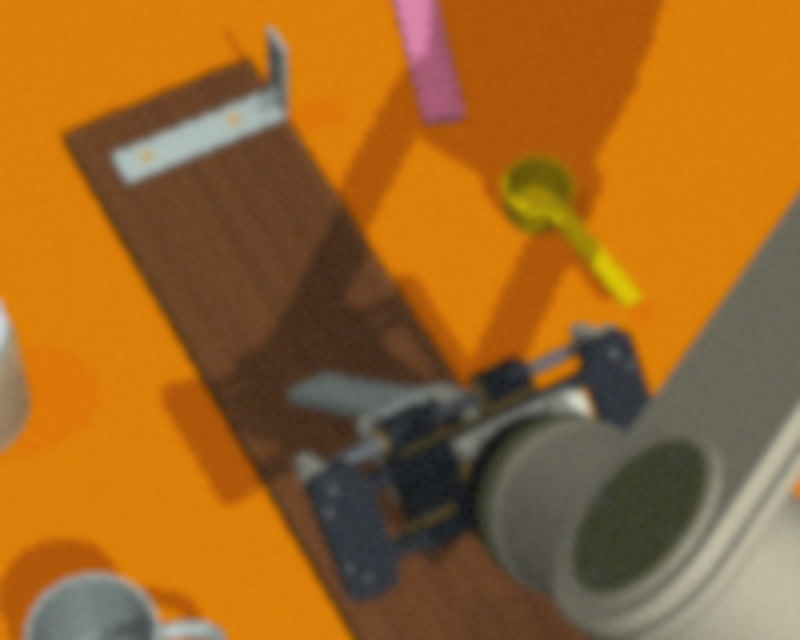

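View pics/w7.png

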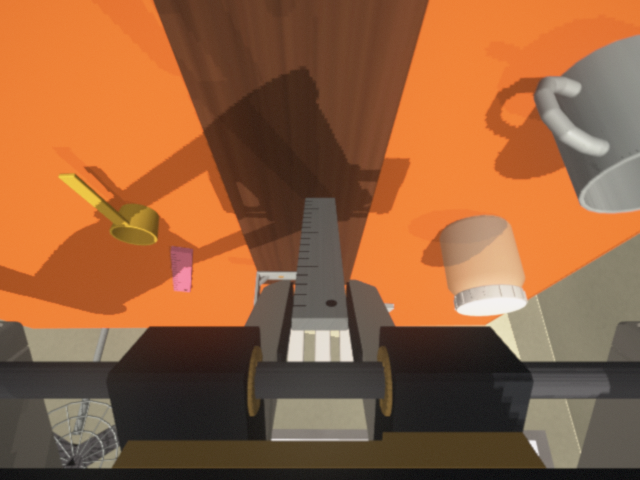

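```bash
python3 -m jog '[{"angular":[0,0,0],"delta_pos":[0,0,0],"hand":0.2},{"angular":[0,0,0],"delta_pos":[0,0,0],"hand":0.2},{"angular":[0,0,2],"delta_pos":[-0.7,7,0],"hand":0.2},{"angular":[0,0,5],"delta_pos":[-1.4,14.5,0],"hand":0.2},{"angular":[0,0,8],"delta_pos":[-1.5,22,0],"hand":0.2},{"angular":[0,0,11],"delta_pos":[-1.5,29.1,0],"hand":0.2},{"angular":[0,0,16],"delta_pos":[-0.3,43.5,0],"hand":0.2},{"angular":[0,0,21],"delta_pos":[2.2,57.9,0],"hand":0.2},{"angular":[0,0,21],"delta_pos":[2.2,57.9,0],"hand":0.2}]' 4
python3 - <<'E'
from h import *
s=sense();print(s["tcp_pos"],s["force"],s["qpos"].round(2));print(Rt(s).round(3))
im,d=grab_frame("scene");cv2.imwrite("pics/s8.png",cv2.resize(im[140:300,240:440],None,fx=4,fy=4))
im,d=grab_frame("wrist");cv2.imwrite("pics/w8.png",im)
E
```

```text
t: 9.6
tcp_pos: [563.1, 32.5, 107.5]
ee_rot: [-1.561, 1.131, -1.608]
force: [-0.5, -0.3, -0.4]
finger_gap: 27.6
[563.13292929  32.52550953 107.48030791] [-0.49392737 -0.27663817 -0.3749305 ] [ 0.24  0.25  1.63 -0.43  1.41  0.39]
[[-0.016  0.043  0.999]
 [-0.425  0.904 -0.046]
 [-0.905 -0.425  0.004]]
```

View pics/s8.png

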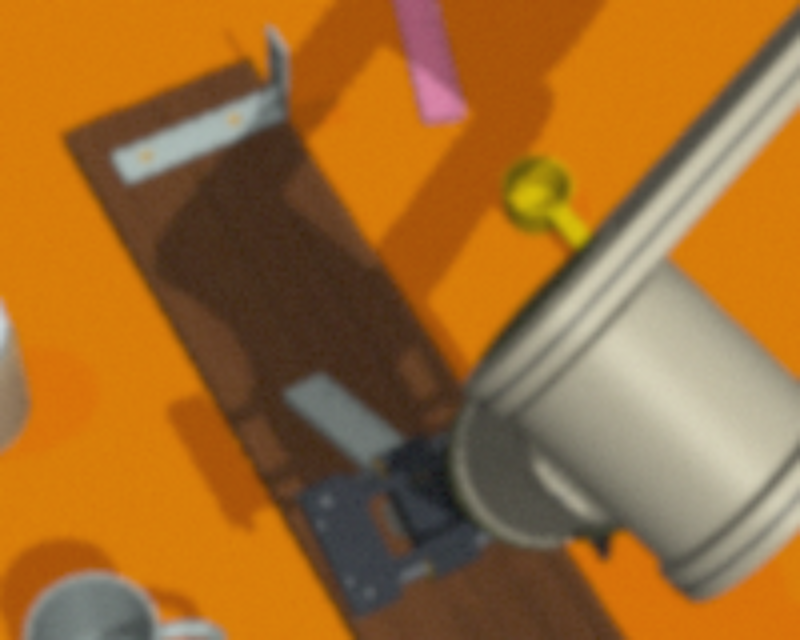

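View pics/w8.png

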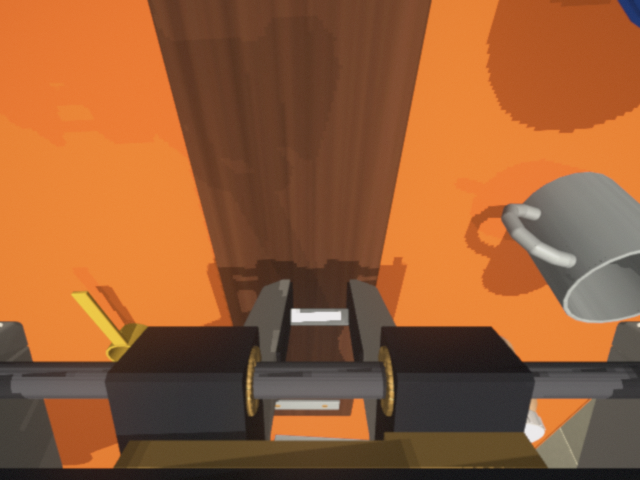

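```bash
python3 -m jog '[{"angular":[0,0,3],"delta_pos":[4,6,0],"hand":0.2},{"angular":[0,0,5],"delta_pos":[8.6,11.8,0],"hand":0.2},{"angular":[0,0,10],"delta_pos":[18.2,22.8,0],"hand":0.2},{"angular":[0,0,15],"delta_pos":[28.7,32.9,0],"hand":0.2},{"angular":[0,0,20],"delta_pos":[40,42.1,0],"hand":0.2},{"angular":[0,0,23],"delta_pos":[47,46.5,0],"hand":0.2},{"angular":[0,0,25],"delta_pos":[52.2,50.1,0],"hand":0.2},{"angular":[0,0,25],"delta_pos":[58.5,54,0],"hand":0.2},{"angular":[0,0,25],"delta_pos":[64,57.5,0],"hand":0.2},{"angular":[0,0,25],"delta_pos":[64,57.5,0],"hand":0.2},{"angular":[0,0,25],"delta_pos":[64,57.5,0],"hand":0.2}]'
python3 - <<'E'
from h import *
s=sense();print(s["tcp_pos"],s["force"],s["qpos"].round(2));print(Rt(s).round(3))
im,W=cloud("scene");cv2.imwrite("pics/s9.png",cv2.resize(im[160:320,260:460],None,fx=4,fy=4));np.save("pics/W9.npy",W)
im,d=grab_frame("wrist");cv2.imwrite("pics/w9.png",im)
E
```

```text
t: 10.62
tcp_pos: [562.5, 58.4, 22.7]
ee_rot: [-1.712, 1.56, -1.753]
force: [-0.6, 0.0, -0.5]
finger_gap: 28.1
[562.51964405  58.42746032  22.72122672] [-0.63627731  0.04934137 -0.46307695] [ 0.02  0.22  1.76 -0.01  1.16  0.07]
[[-0.002  0.041  0.999]
 [-0.01   0.999 -0.041]
 [-1.    -0.01  -0.001]]
```

View pics/s9.png

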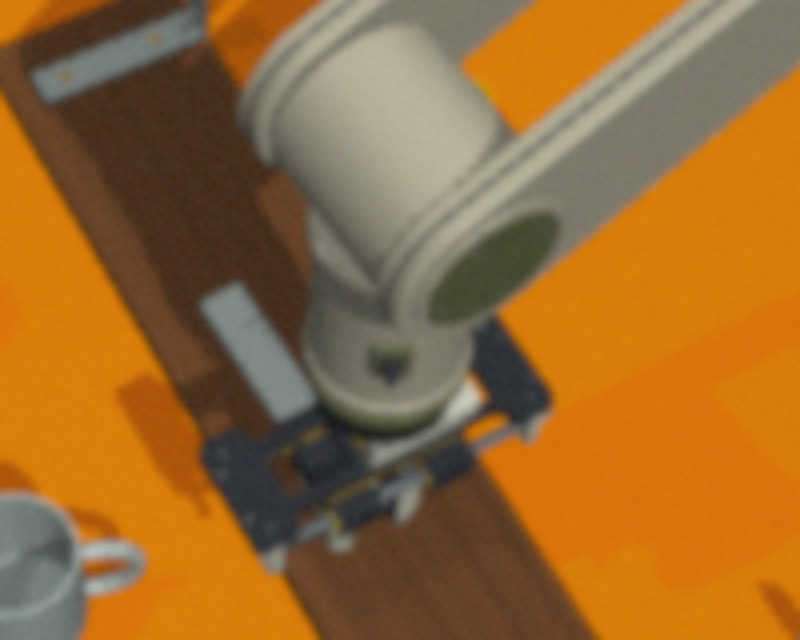

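View pics/w9.png

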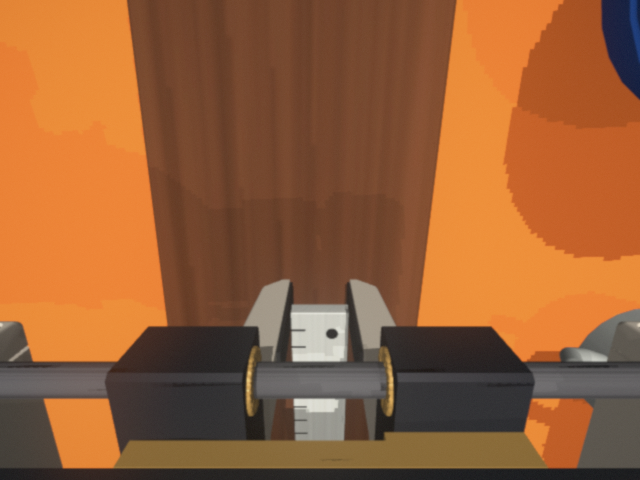

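The stick is down on its other face in line. The B corner is at scene crop (203,300), and the hanging-hole end is at wrist (320,310). I'll lower 2 mm, release and rise to look.

```bash
python3 -m jog '[{"angular":[0,0,-0.5],"delta_pos":[2,0,0],"hand":0.2},{"angular":[0,0,-0.5],"delta_pos":[2,0,0],"hand":0.2},{"angular":[0,0,-0.5],"delta_pos":[2,0,0],"hand":0.4},{"angular":[0,0,-0.5],"delta_pos":[2,0,0],"hand":0.5},{"angular":[0,0,-0.5],"delta_pos":[0,0,0],"hand":0.5},{"angular":[0,0,-0.5],"delta_pos":[-25,0,0],"hand":0.5},{"angular":[0,0,-0.5],"delta_pos":[-60,-30,0],"hand":0.5},{"angular":[0,0,-0.5],"delta_pos":[-95,-70,0],"hand":0.5},{"angular":[0,0,-0.5],"delta_pos":[-120,-110,0],"hand":0.5},{"angular":[0,0,-0.5],"delta_pos":[-135,-140,0],"hand":0.5},{"angular":[0,0,-0.5],"delta_pos":[-135,-158,0],"hand":0.5},{"angular":[0,0,-0.5],"delta_pos":[-135,-158,0],"hand":0.5}]'
python3 -m jog '[{"angular":[0,0,0],"delta_pos":[0,0,0],"hand":0.5},{"angular":[0,0,0],"delta_pos":[0,0,0],"hand":0.5}]'
python3 - <<'E'
from h import *
s=sense();print(s["tcp_pos"],s["qpos"].round(2));print(Rt(s).round(3))
im,d=grab_frame("wrist");cv2.imwrite("pics/w10.png",im)
E
```

```text
t: 11.72
tcp_pos: [557.8, -104.3, 163.5]
ee_rot: [-1.3, 1.549, -1.347]
force: [0.7, -0.2, -0.8]
finger_gap: 46.4
t: 11.88
tcp_pos: [556.1, -98.4, 159.2]
ee_rot: [-1.604, 1.554, -1.648]
force: [0.1, 0.1, -0.1]
finger_gap: 46.5
[556.05266856 -98.36489287 159.17677138] [-0.25  0.07  1.66 -0.02  1.41 -0.21]
[[-0.001  0.044  0.999]
 [-0.017  0.999 -0.044]
 [-1.    -0.017 -0.001]]
```

View pics/w10.png

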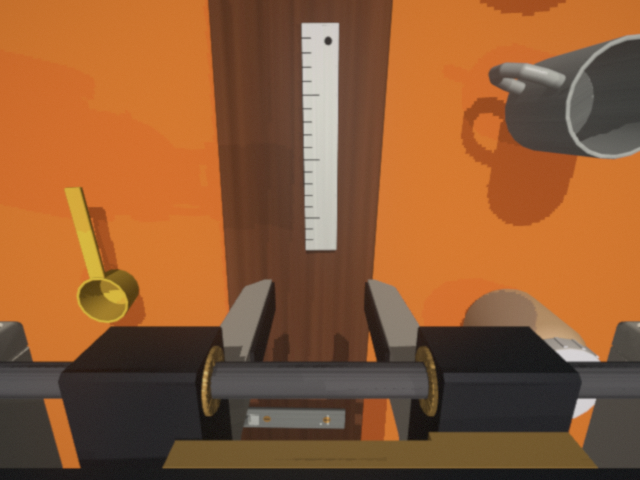

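The wrist view shows the stick flat, with B end at (306–337,250) and A end with its hole at (302–338,23).

```bash
cat > st.py <<'E'
from h import *
import sys
s=sense();R=Rt(s)
n=[float(x) for x in sys.argv[1:9]]
Q=[wray(s,n[i],n[i+1],26) for i in(0,2,4,6)]
N=(Q[0]+Q[1])/2;F=(Q[2]+Q[3])/2;u=(F-N)/np.linalg.norm(F-N)
E0=np.array([541.9,-304.5,0]);ey=np.array([.062,.998,0]);ex=np.array([.998,-.062,0])
print("near",N.round(1),"far",F.round(1),"len",np.linalg.norm(F-N).round(1),"w",np.linalg.norm(Q[0]-Q[1]).round(1),np.linalg.norm(Q[2]-Q[3]).round(1),"ang",np.degrees(np.arctan2(u[0],u[1])).round(2))
for P in(N,F): print("board y",((P-E0)@ey).round(1),"x",((P-E0)@ex).round(1))
print("tool ang",np.degrees(np.arctan2(R[0,1],R[1,1])))
g=N+u*13;print("to grasp tool",(R.T@(g-s["tcp_pos"])).round(1),g.round(1))
E
python3 st.py 306 250 337 250 302.5 23.5 339 23.5
python3 - <<'E'
import cv2
p=cv2.imread("pics/w10.png")
cv2.imwrite("pics/c10.png",cv2.resize(p[5:265,270:370],None,fx=2.3,fy=2.3,interpolation=cv2.INTER_CUBIC))
E
```

```text
near [ 557.4 -119.2   26. ] far [564.2  59.7  26. ] len 179.0 w 27.9 27.1 ang 2.18
board y 185.9 x 4.0
board y 364.8 x -0.3
tool ang 2.4352243642800593
to grasp tool [132.9  -6.1   2.6] [ 557.9 -106.2   26. ]
```

View pics/c10.png

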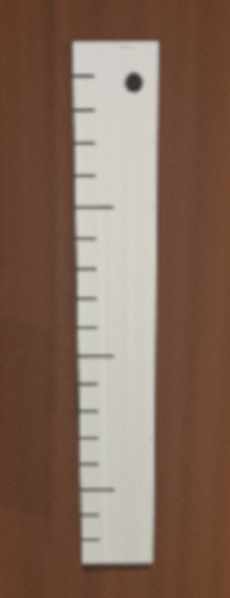

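Step 2 is met by measurement: B at 186 mm, A at 365 mm. Next I approach end B for the second tip.

```bash
python3 -m jog '[{"angular":[0,0,1],"delta_pos":[30,-6,2.6],"hand":0.5},{"angular":[0,0,1],"delta_pos":[65,-6,2.6],"hand":0.5},{"angular":[0,0,1],"delta_pos":[100,-6,2.6],"hand":0.5},{"angular":[0,0,1],"delta_pos":[120,-6,2.6],"hand":0.5},{"angular":[0,0,1],"delta_pos":[127,-6,2.6],"hand":0.5},{"angular":[0,0,1],"delta_pos":[129,-6,2.6],"hand":0.5},{"angular":[0,0,1],"delta_pos":[129,-6,2.6],"hand":0.5},{"angular":[0,0,1],"delta_pos":[129,-6,2.6],"hand":0.5}]'
python3 - <<'E'
from h import *
s=sense();print(s["tcp_pos"],Rt(s).round(3)[1])
im,d=grab_frame("wrist");cv2.imwrite("pics/w11.png",im)
print(sense()["tcp_pos"])
E
```

```text
t: 12.6
tcp_pos: [560.0, -106.9, 32.5]
ee_rot: [-0.212, 1.568, -0.254]
force: [-0.1, 0.7, 0.3]
finger_gap: 46.5
[ 560.02088867 -106.87744369   32.49489075] [-0.001  0.999 -0.042]
[ 560.30484674 -107.12986291   32.87472678]
```

View pics/w11.png

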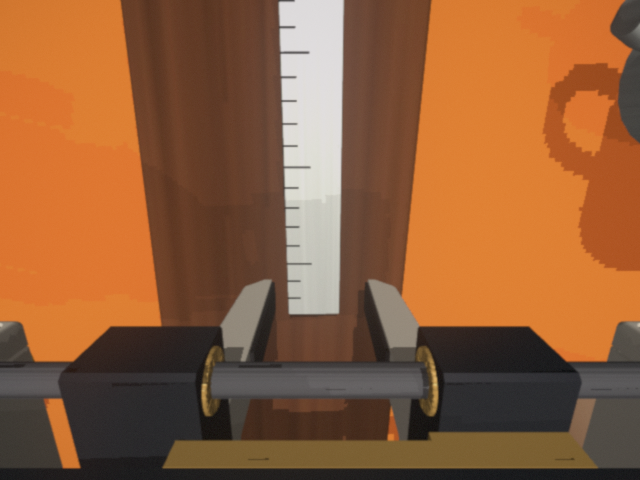

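```bash
python3 - <<'E'
from h import *
s=sense();R=Rt(s)
for uv in((288,314.5),(339,314.5),(281,50),(343,50)):
    q=wray(s,*uv,26);print((R.T@(q-s["tcp_pos"])).round(1))
E
```

```text
[  6.8 -13.5 -16.6]
[  6.9 -13.6  11.5]
[  6.7 117.5 -16.2]
[  6.8 117.5  11.2]
```

```bash
python3 -m jog '[{"angular":[0,0,0],"delta_pos":[4,-0.5,-2.5],"hand":0.5},{"angular":[0,0,0],"delta_pos":[8,-0.5,-2.5],"hand":0.45},{"angular":[0,0,0],"delta_pos":[10,-0.5,-2.5],"hand":0.4},{"angular":[0,0,0],"delta_pos":[10,-0.5,-2.5],"hand":0.35},{"angular":[0,0,0],"delta_pos":[10,-0.5,-2.5],"hand":0.25},{"angular":[0,0,0],"delta_pos":[10,-0.5,-2.5],"hand":0.2},{"angular":[0,0,0],"delta_pos":[10,-0.5,-2.5],"hand":0.2},{"angular":[0,0,0],"delta_pos":[10,-0.5,-2.5],"hand":0.2},{"angular":[0,0,0],"delta_pos":[10,-0.5,-2.5],"hand":0.2}]' 4
```

```text
t: 13.4
tcp_pos: [556.1, -107.5, 20.7]
ee_rot: [-1.662, 1.571, -1.705]
force: [-0.3, 0.3, -1.2]
finger_gap: 28.0
```

```bash
python3 -m jog '[{"angular":[0,0,0],"delta_pos":[-3,0.2,0],"hand":0.2},{"angular":[0,0,0],"delta_pos":[-8,0.5,0],"hand":0.2},{"angular":[0,0,0],"delta_pos":[-14.5,1,0],"hand":0.2},{"angular":[0,0,2],"delta_pos":[-28.9,3.2,0],"hand":0.2},{"angular":[0,0,5],"delta_pos":[-43.1,6.7,0],"hand":0.2},{"angular":[0,0,8],"delta_pos":[-56.9,11.5,0],"hand":0.2},{"angular":[0,0,11],"delta_pos":[-70.2,17.5,0],"hand":0.2},{"angular":[0,0,14],"delta_pos":[-83.1,24.8,0],"hand":0.2},{"angular":[0,0,17],"delta_pos":[-95.2,33,0],"hand":0.2},{"angular":[0,0,20],"delta_pos":[-106.6,42.2,0],"hand":0.2},{"angular":[0,0,23],"delta_pos":[-117.1,52.4,0],"hand":0.2},{"angular":[0,0,25],"delta_pos":[-126.7,63.5,0],"hand":0.2}]'
python3 -m jog '[{"angular":[0,0,0],"delta_pos":[0,0,0],"hand":0.2}]'
python3 - <<'E'
from h import *
s=sense();R=Rt(s);print(s["tcp_pos"],s["force"],s["qpos"].round(2),s["finger_gap"]);print(R.round(3))
im,W=cloud("scene");cv2.imwrite("pics/s12.png",cv2.resize(im[150:310,240:440],None,fx=4,fy=4));np.save("pics/W12.npy",W)
im,d=grab_frame("wrist");cv2.imwrite("pics/w12.png",im)
sc=lambda X:tuple(np.round((np.array(proj("scene",np.array(X,float)))-[240,150])*4))
print(sc((550.2,60.2,26)),sc((578.2,59.2,26)))
E
```

```text
t: 14.4
tcp_pos: [559.2, -44.5, 149.1]
ee_rot: [1.567, 1.133, 1.524]
force: [-0.5, 0.2, -0.4]
finger_gap: 27.9
t: 14.48
tcp_pos: [559.7, -44.0, 149.7]
ee_rot: [1.565, 1.133, 1.522]
force: [0.6, -1.1, 0.6]
finger_gap: 27.3
[559.71561551 -43.99265018 149.6763994 ] [ 0.59054589 -1.11061776  0.63193982] [-0.44  0.17  1.64  0.4   1.51 -0.46] 27.264063393393897
[[ 0.021  0.038  0.999]
 [ 0.423  0.905 -0.043]
 [-0.906  0.424  0.003]]
(np.float64(461.0), np.float64(553.0)) (np.float64(420.0), np.float64(574.0))
```

View pics/s12.png

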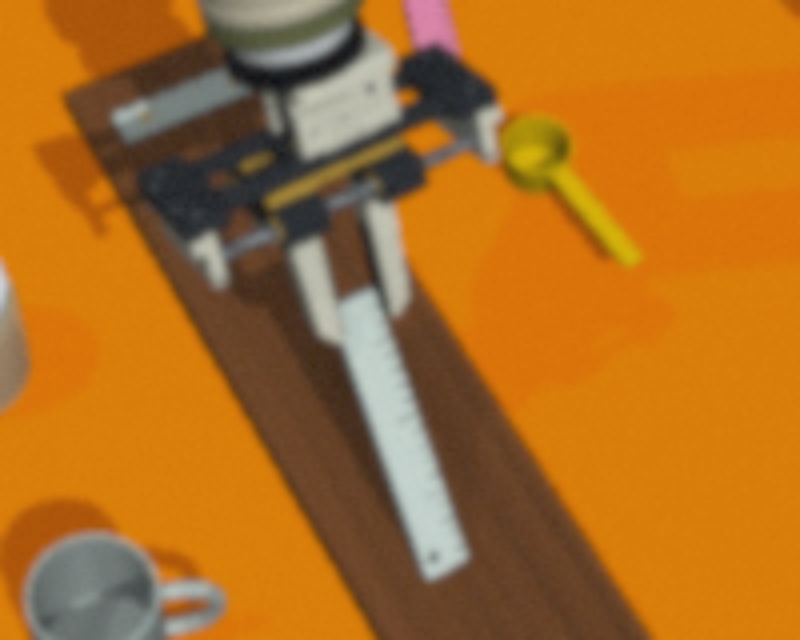

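View pics/w12.png

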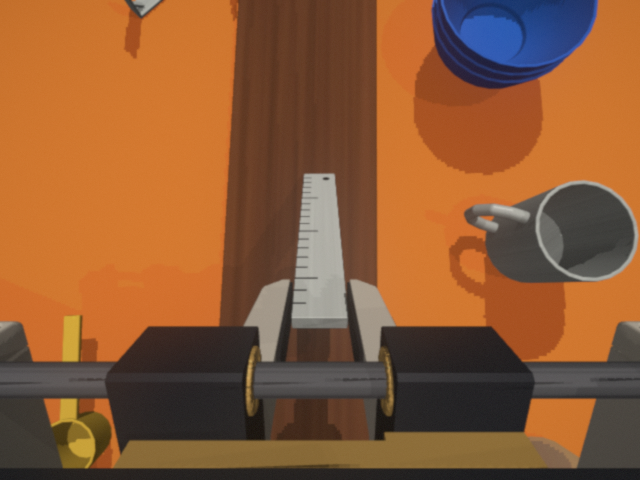

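```bash
python3 - <<'E'
from h import *
W=np.load("pics/W12.npy");im=cv2.imread("pics/s12.png")
for r in(226,240,255,270,280,286,290,293):
    c=int(240+ (np.interp(r,[222,292],[360,445]))/4);print(r,c,W[r,c].round(1))
P=[W[r,int(240+np.interp(r,[222,292],[360,445])/4)] for r in range(228,284,2)];P=np.array(P)
k=np.polyfit(P[:,1],P[:,2],1);print(np.degrees(np.arctan(k[0])),"y at z=18:",(18-k[1])/k[0])
E
```

```text
226 331 [551.5 -49.9 153. ]
240 335 [556.2 -24.7 131.6]
255 340 [557.4   0.  101.1]
270 344 [561.4  25.3  72.4]
280 347 [561.5  40.1  46.4]
286 349 [562.6  51.4  35.4]
290 350 [564.1  58.6  28.2]
293 351 [563.3  62.6  18.3]
-48.99271612452459 y at z=18: 69.63962877619326
```

```bash
python3 - <<'E'
import numpy as np
def rot(p,t):
    c,s=np.cos(np.radians(t)),np.sin(np.radians(t));return np.array([p[0]*c+p[1]*s,-p[0]*s+p[1]*c])
T0=np.array([-104.5,127.7]);v=rot(T0,40.5)
def T(th): return rot(T0,th) if th<=40.5 else np.array([8,0])+rot(v-[8,0],th-40.5)
def rows(t0,ths,tilt):
    c,s=np.cos(np.radians(tilt)),np.sin(np.radians(tilt))
    for t in ths:
        d=T(t)-T(t0); # tool x=(+s,-c) , tool y=(c,s) for +tilt
        print(t-t0,"x",round(d[0]*s-d[1]*c,1),"y",round(d[0]*c+d[1]*s,1))
rows(0,[2,5,10,15,20,25,30,35,40.5],25)
print();rows(40.5,[45.5,50.5,55.5,60.5,65.5,70.5,75.5],25-40.5)
E
```

```text
2 x -1.3 y 5.6
5 x -2.9 y 14.1
10 x -4.6 y 28.4
15 x -5.1 y 42.8
20 x -4.3 y 57.1
25 x -2.2 y 71.4
30 x 1.1 y 85.4
35 x 5.5 y 99.1
40.5 x 11.9 y 113.6

5.0 x -3.6 y 13.9
10.0 x -6.0 y 28.1
15.0 x -7.2 y 42.5
20.0 x -7.1 y 56.9
25.0 x -5.7 y 71.2
30.0 x -3.1 y 85.4
35.0 x 0.7 y 99.3
```

```bash
python3 -m jog '[{"angular":[0,0,0],"delta_pos":[0,0,0],"hand":0.2},{"angular":[0,0,0],"delta_pos":[0,0,0],"hand":0.2},{"angular":[0,0,-2],"delta_pos":[-1.3,5.6,0],"hand":0.2},{"angular":[0,0,-5],"delta_pos":[-2.9,14.1,0],"hand":0.2},{"angular":[0,0,-10],"delta_pos":[-4.6,28.4,0],"hand":0.2},{"angular":[0,0,-15],"delta_pos":[-5.1,42.8,0],"hand":0.2},{"angular":[0,0,-20],"delta_pos":[-4.3,57.1,0],"hand":0.2},{"angular":[0,0,-25],"delta_pos":[-2.2,71.4,0],"hand":0.2},{"angular":[0,0,-30],"delta_pos":[1.1,85.4,0],"hand":0.2},{"angular":[0,0,-35],"delta_pos":[5.5,99.1,0],"hand":0.2},{"angular":[0,0,-40.5],"delta_pos":[11.9,113.6,0],"hand":0.2},{"angular":[0,0,-40.5],"delta_pos":[11.9,113.6,0],"hand":0.2}]' 25
python3 - <<'E'
from h import *
s=sense();R=Rt(s);print(s["tcp_pos"],s["force"],s["finger_gap"]);print(R.round(3))
im,W=cloud("scene");cv2.imwrite("pics/s13.png",cv2.resize(im[150:310,240:440],None,fx=4,fy=4));np.save("pics/W13.npy",W)
E
```

```text
t: 15.58
tcp_pos: [562.8, 69.6, 184.0]
ee_rot: [-1.572, 1.296, -1.607]
force: [0.3, 0.8, 5.1]
finger_gap: 27.4
[562.78090937  69.63496039 183.96841736] [0.32628843 0.82735493 5.10137494] 27.367603736788148
[[-0.01   0.034  0.999]
 [-0.271  0.962 -0.035]
 [-0.962 -0.272 -0.   ]]
```

View pics/s13.png

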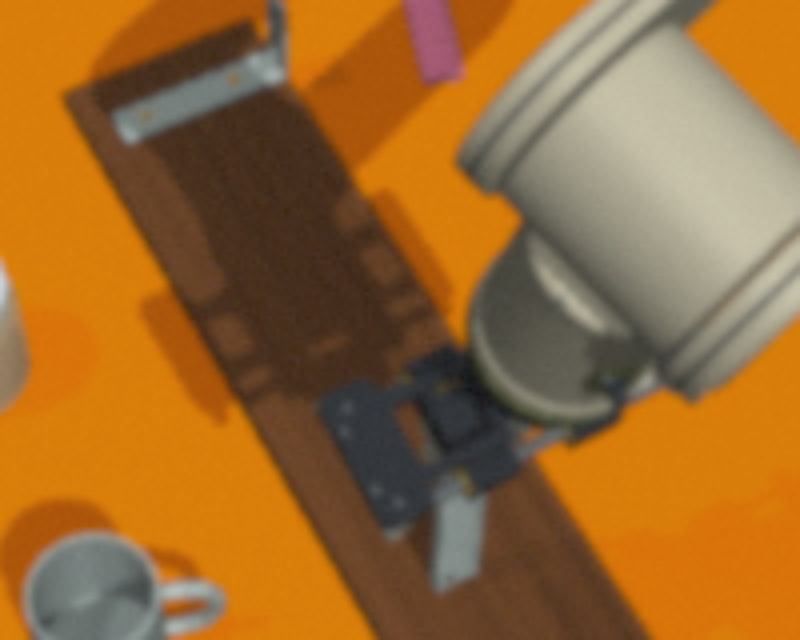

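```bash
python3 -m jog '[{"angular":[0,0,-5],"delta_pos":[-3.8,13.9,0],"hand":0.2},{"angular":[0,0,-10],"delta_pos":[-6.5,28.1,0],"hand":0.2},{"angular":[0,0,-15],"delta_pos":[-7.7,42.5,0],"hand":0.2},{"angular":[0,0,-20],"delta_pos":[-7.6,56.9,0],"hand":0.2},{"angular":[0,0,-25],"delta_pos":[-6.2,71.2,0],"hand":0.2},{"angular":[0,0,-30],"delta_pos":[-3.6,85.4,0],"hand":0.2},{"angular":[0,0,-30],"delta_pos":[-3.6,85.4,0],"hand":0.2},{"angular":[0,0,-30],"delta_pos":[-3.6,85.4,0],"hand":0.2}]'
python3 - <<'E'
from h import *
s=sense();R=Rt(s);print(s["tcp_pos"],s["force"],s["finger_gap"],s["qpos"].round(2));print(R.round(3))
im,W=cloud("scene");cv2.imwrite("pics/s14.png",cv2.resize(im[190:350,260:460],None,fx=4,fy=4));np.save("pics/W14.npy",W)
E
```

```text
t: 16.3
tcp_pos: [565.7, 148.0, 161.5]
ee_rot: [-1.579, 0.774, -1.617]
force: [-0.1, -0.8, -1.0]
finger_gap: 26.7
[565.70399672 147.95243458 161.45291979] [-0.14024215 -0.81610618 -1.01175626] 26.707870392308973 [ 0.55  0.55  1.29 -0.65  1.78  0.61]
[[-0.033  0.024  0.999]
 [-0.715  0.698 -0.04 ]
 [-0.699 -0.715 -0.006]]
```

View pics/s14.png

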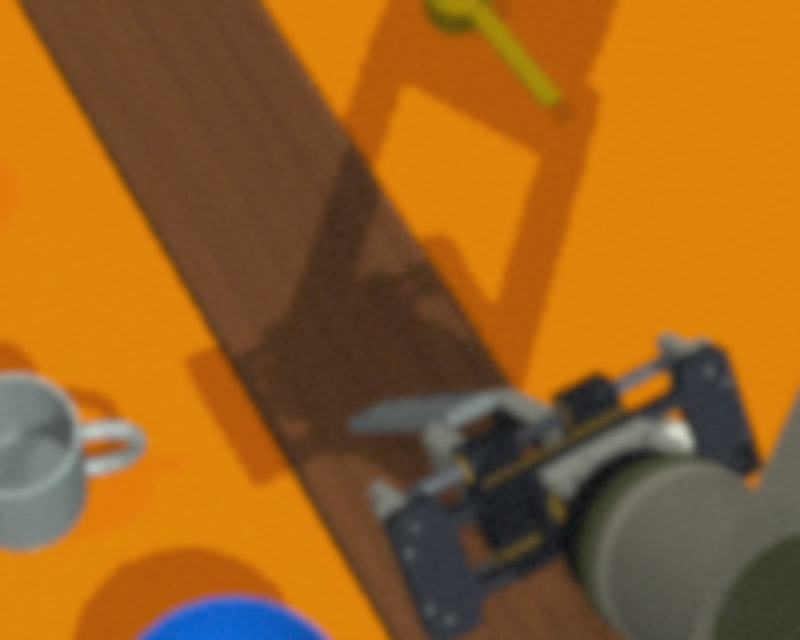

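```bash
python3 - <<'E'
import numpy as np
rad=np.radians
def T(psi,tau): return np.array([-4*np.cos(rad(psi))+167*np.sin(rad(psi))-2*np.sin(rad(tau)),167*np.cos(rad(psi))+4*np.sin(rad(psi))-2*np.cos(rad(tau))])
def rows(p0,t0,L):
    c,s=np.cos(rad(t0)),np.sin(rad(t0))
    for p,t in L:
        d=T(p,t)-T(p0,t0);print(p,t0-t,"x",round(-d[1]*c-d[0]*s,1),"y",round(d[0]*c-d[1]*s,1),"world",d.round(1))
rows(30,45.6,[(32,45.6),(35,45.6),(40,45.6),(45,45.6),(50,42.6),(55,37.6),(60,32.6),(65,27.6)])
print();rows(65,27.6,[(67,25),(70,22.6),(75,17.6),(80,12.6),(83,8),(86,4),(88,0),(90,0),(91,0)])
E
```

```text
32 0.0 x -1.6 y 5.6 world [ 5.1 -2.9]
35 0.0 x -3.6 y 14.1 world [12.5 -7.5]
40 0.0 x -6.0 y 28.5 world [ 24.2 -16.1]
45 0.0 x -7.2 y 43.0 world [ 35.2 -25.7]
50 3.0 x -7.0 y 57.7 world [ 45.4 -36.3]
55 8.0 x -5.7 y 72.4 world [ 54.7 -47.7]
60 13.0 x -3.0 y 86.9 world [ 62.9 -59.9]
65 18.0 x 0.8 y 101.1 world [ 70.1 -72.8]

67 2.6000000000000014 x 3.5 y 4.7 world [ 2.6 -5.3]
70 5.0 x 9.1 y 11.6 world [  6.1 -13.4]
75 10.0 x 19.1 y 22.3 world [ 10.9 -27.2]
80 15.000000000000002 x 30.0 y 32.1 world [ 14.6 -41.4]
83 19.6 x 36.9 y 37.6 world [ 16.3 -50.1]
86 23.6 x 44.0 y 42.7 world [ 17.4 -58.8]
88 27.6 x 48.9 y 45.9 world [ 18.  -64.6]
90 27.6 x 54.0 y 48.8 world [ 18.3 -70.4]
91 27.6 x 56.5 y 50.2 world [ 18.3 -73.3]
```

```bash
python3 -m jog '[{"angular":[0,0,0],"delta_pos":[0,0,0],"hand":0.2},{"angular":[0,0,0],"delta_pos":[0,0,0],"hand":0.2},{"angular":[0,0,0],"delta_pos":[-1.6,5.6,0],"hand":0.2},{"angular":[0,0,0],"delta_pos":[-3.6,14.1,0],"hand":0.2},{"angular":[0,0,0],"delta_pos":[-6,28.5,0],"hand":0.2},{"angular":[0,0,0],"delta_pos":[-7.2,43,0],"hand":0.2},{"angular":[0,0,3],"delta_pos":[-7,57.7,0],"hand":0.2},{"angular":[0,0,8],"delta_pos":[-5.7,72.4,0],"hand":0.2},{"angular":[0,0,13],"delta_pos":[-3,86.9,0],"hand":0.2},{"angular":[0,0,18],"delta_pos":[0.8,101.1,0],"hand":0.2},{"angular":[0,0,18],"delta_pos":[0.8,101.1,0],"hand":0.2}]' 4
python3 - <<'E'
from h import *
s=sense();R=Rt(s);print(s["tcp_pos"],s["force"],s["finger_gap"],s["qpos"].round(2));print(R.round(3))
im,W=cloud("scene");cv2.imwrite("pics/s15.png",cv2.resize(im[190:350,260:460],None,fx=4,fy=4))
E
```

```text
t: 17.27
tcp_pos: [570.5, 217.1, 92.7]
ee_rot: [-1.568, 1.096, -1.613]
force: [-0.0, -1.0, -0.3]
finger_gap: 27.8
[570.45469313 217.13305307  92.68764097] [-0.03761966 -0.96711539 -0.29847354] 27.83114522638914 [ 0.52  0.51  1.34 -0.4   1.56  0.62]
[[-0.019  0.04   0.999]
 [-0.457  0.889 -0.045]
 [-0.889 -0.457  0.001]]
```

View pics/s15.png

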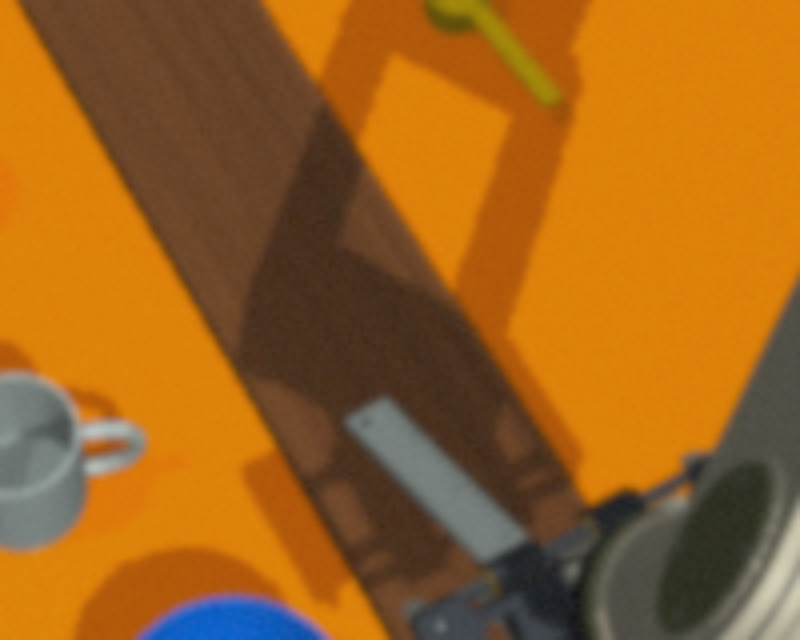

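```bash
python3 -m jog '[{"angular":[0,0,2.6],"delta_pos":[3.5,4.7,0],"hand":0.2},{"angular":[0,0,5],"delta_pos":[9.1,11.6,0],"hand":0.2},{"angular":[0,0,10],"delta_pos":[19.1,22.3,0],"hand":0.2},{"angular":[0,0,15],"delta_pos":[30,32.1,0],"hand":0.2},{"angular":[0,0,19.6],"delta_pos":[36.9,37.6,0],"hand":0.2},{"angular":[0,0,23.6],"delta_pos":[44,42.7,0],"hand":0.2},{"angular":[0,0,27],"delta_pos":[48.9,45.9,0],"hand":0.2},{"angular":[0,0,27],"delta_pos":[54,48.8,0],"hand":0.2},{"angular":[0,0,27],"delta_pos":[55.5,49.5,0],"hand":0.2},{"angular":[0,0,27],"delta_pos":[55.5,49.5,0],"hand":0.2}]'
python3 - <<'E'
from h import *
s=sense();R=Rt(s);print(s["tcp_pos"],s["force"],s["finger_gap"],s["qpos"].round(2));print(R.round(3))
im,W=cloud("scene");cv2.imwrite("pics/s16.png",cv2.resize(im[250:430,300:500],None,fx=4,fy=3.3))
im,d=grab_frame("wrist");cv2.imwrite("pics/w16.png",im)
E
```

```text
t: 18.15
tcp_pos: [570.1, 235.3, 19.8]
ee_rot: [-1.717, 1.558, -1.759]
force: [0.1, -0.5, -1.1]
finger_gap: 27.6
[570.11969388 235.34831515  19.82778196] [ 0.11097514 -0.54391461 -1.12370541] 27.55026862770302 [ 0.32  0.36  1.6  -0.01  1.19  0.36]
[[-0.002  0.042  0.999]
 [-0.012  0.999 -0.042]
 [-1.    -0.012 -0.002]]
```

View pics/s16.png

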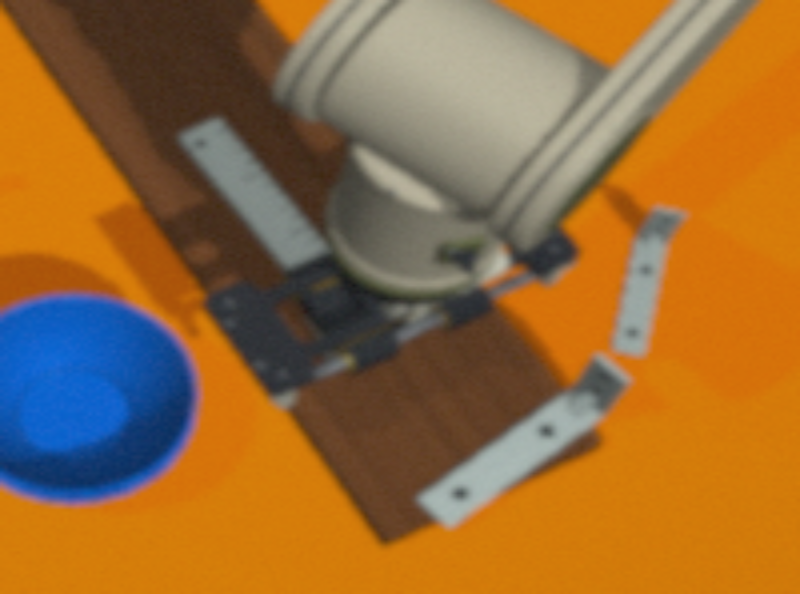

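View pics/w16.png

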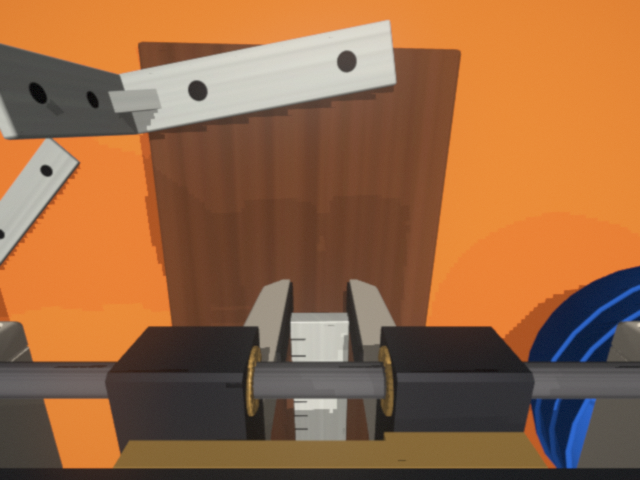

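The stick lies flat in its third place. In the wrist view the loose bracket's leg spans (150,131)–(396,83)–(388,21), with the upright at left. I'll release and rise to look.

```bash
python3 -m jog '[{"angular":[0,0,0],"delta_pos":[0,0,0],"hand":0.4},{"angular":[0,0,0],"delta_pos":[0,0,0],"hand":0.5},{"angular":[0,0,0],"delta_pos":[0,0,0],"hand":0.5},{"angular":[0,0,0],"delta_pos":[-25,0,0],"hand":0.5},{"angular":[0,0,0],"delta_pos":[-60,0,0],"hand":0.5},{"angular":[0,0,0],"delta_pos":[-95,0,0],"hand":0.5},{"angular":[0,0,0.7],"delta_pos":[-130,10,-15],"hand":0.5},{"angular":[0,0,0.7],"delta_pos":[-150,15,-25],"hand":0.5},{"angular":[0,0,0.7],"delta_pos":[-150,15,-25],"hand":0.5},{"angular":[0,0,0.7],"delta_pos":[-150,15,-25],"hand":0.5},{"angular":[0,0,0.7],"delta_pos":[-150,15,-25],"hand":0.5}]'
python3 - <<'E'
from h import *
s=sense();R=Rt(s);print(s["tcp_pos"],s["joint_velocities"].round(2));print(R.round(3))
im,d=grab_frame("wrist");cv2.imwrite("pics/w17.png",im);np.save("pics/w17.npy",d)
cv2.imwrite("pics/c17.png",cv2.resize(im[80:350,140:440],None,fx=2.66,fy=2.2,interpolation=cv2.INTER_CUBIC))
E
```

```text
t: 19.17
tcp_pos: [546.2, 252.7, 169.6]
ee_rot: [1.788, 1.568, 1.746]
force: [-0.7, 0.2, -0.5]
finger_gap: 46.5
[546.24784299 252.69420345 169.56511208] [-0.01  0.02  0.02  0.   -0.   -0.  ]
[[-0.     0.043  0.999]
 [ 0.003  0.999 -0.043]
 [-1.     0.003 -0.001]]
```

View pics/w17.png

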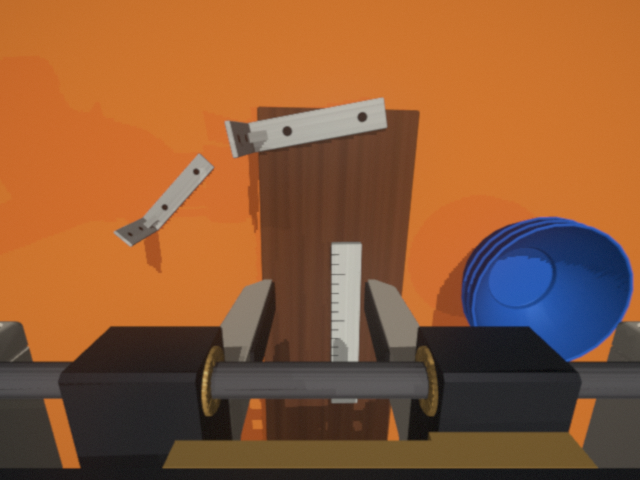

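```bash
python3 - <<'E'
from h import *
im=cv2.imread("pics/w17.png")
cv2.imwrite("pics/c17.png",cv2.resize(im[85:265,215:425],None,fx=3.8,fy=3.3,interpolation=cv2.INTER_CUBIC))
cv2.imwrite("pics/c17b.png",cv2.resize(im[90:170,215:295],None,fx=7,fy=7,interpolation=cv2.INTER_CUBIC))
E
```

```text
(no output)
```

View pics/c17.png

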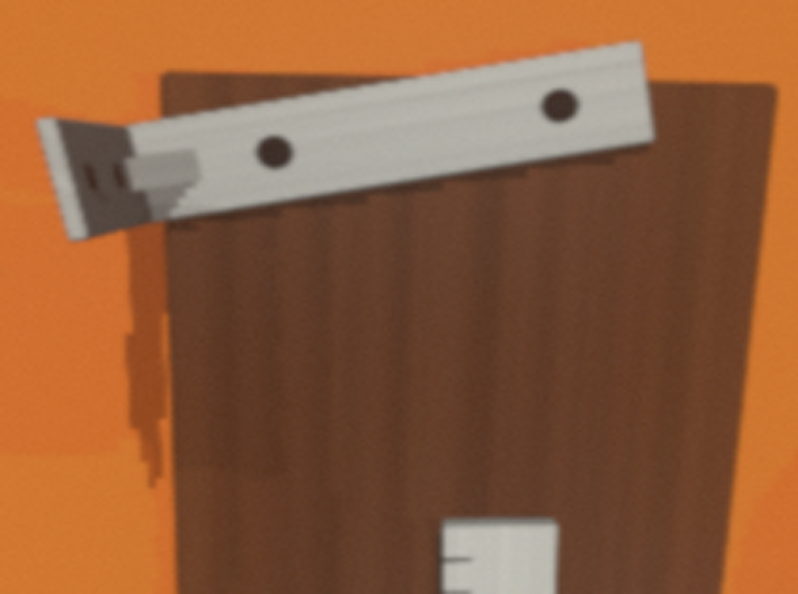

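View pics/c17b.png

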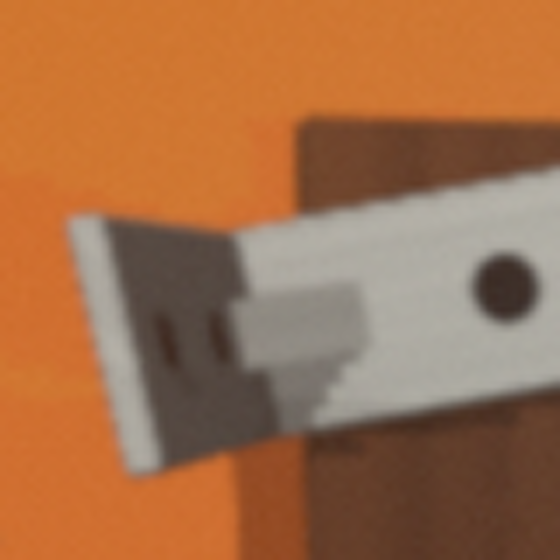

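```bash
python3 - <<'E'
from h import *
s=sense();R=Rt(s)
a=lambda u,v:(215+u/3.8,85+v/3.3)
b=lambda u,v:(215+u/7,90+v/7)
P=dict(u1=(b(70,216),88),u2=(b(107,216),88),u3=(b(130,475),88),u4=(b(162,468),88),l1=(a(640,42),22),l2=(a(655,140),22),j1=(a(128,125),22),j2=(a(167,220),22),bl=(a(163,73),18),br=(a(776,85),18),e0=(a(170,300),18),e1=(a(178,580),18),S1=(a(443,520),26),S2=(a(558,520),26))
Q={k:wray(s,*uv,z) for k,(uv,z) in P.items()}
for k in Q: print(k,Q[k].round(1))
m=(Q["u1"]+Q["u2"]+Q["u3"]+Q["u4"])/4;print("upright mid",m.round(1))
d=(Q["l1"]+Q["l2"])/2-m;print("bracket yaw",np.degrees(np.arctan2(d[1],d[0])),np.hypot(*d[:2]))
d=Q["l2"]-Q["j2"];print(np.degrees(np.arctan2(d[1],d[0])))
e=Q["br"]-Q["bl"];print("board end yaw",np.degrees(np.arctan2(e[1],e[0])),np.hypot(*e[:2]))
S=(Q["S1"]+Q["S2"])/2;print(S)
E0=np.array([541.9,-304.5,0]);ey=np.array([.062,.998,0]);ex=np.array([.998,-.062,0])
print("B board",(S-E0)@ey,(S-E0)@ex)
E
```

```text
u1 [487.3 345.1  88. ]
u2 [490.8 344.9  88. ]
u3 [490.3 320.8  88. ]
u4 [493.5 321.3  88. ]
l1 [604.2 360.2  22. ]
l2 [607.7 336.5  22. ]
j1 [490.2 345.3  22. ]
j2 [496.7 321.2  22. ]
bl [498.6 357.7  18. ]
br [635.3 348.8  18. ]
e0 [494.8 300.   18. ]
e1 [489.3 219.1  18. ]
S1 [556.8 237.1  26. ]
S2 [584.8 235.9  26. ]
upright mid [490.5 333.   88. ]
bracket yaw 7.5561523861771205 116.49791536444872
7.819773930042469
board end yaw -3.706449870618894 137.03781988762498
[570.81241197 236.53166939  26.        ]
B board 541.7421755941592 -4.689376351569459
```

B end measures 542 mm from the first bracket and 5 mm off the line, and A is about 362 mm, so step 4 is met. The loose bracket's upright is at (490.5,333) with yaw 7.7°. It needs to reach (493.8,255.6) at yaw −3.65°.

```bash
python3 -m jog '[{"angular":[-7,0,0],"delta_pos":[0,10,-8],"hand":0.5},{"angular":[-14,0,0],"delta_pos":[0,20,-16],"hand":0.5},{"angular":[-21,0,0],"delta_pos":[0,35,-28],"hand":0.5},{"angular":[-28,0,0],"delta_pos":[0,50,-40],"hand":0.5},{"angular":[-35,0,0],"delta_pos":[0,65,-50],"hand":0.5},{"angular":[-42,0,0],"delta_pos":[0,77.8,-59.1],"hand":0.5},{"angular":[-49,0,0],"delta_pos":[0,77.8,-59.1],"hand":0.5},{"angular":[-56,0,0],"delta_pos":[0,77.8,-59.1],"hand":0.5},{"angular":[-63,0,0],"delta_pos":[0,77.8,-59.1],"hand":0.5},{"angular":[-70,0,0],"delta_pos":[0,77.8,-59.1],"hand":0.5},{"angular":[-77,0,0],"delta_pos":[0,77.8,-59.1],"hand":0.5},{"angular":[-84,0,0],"delta_pos":[0,77.8,-59.1],"hand":0.5}]'
python3 -m jog '[{"angular":[-7,0,0],"delta_pos":[10,0,0],"hand":0.5},{"angular":[-14,0,0],"delta_pos":[20,0,0],"hand":0.5},{"angular":[-16.2,0,0],"delta_pos":[20,0,0],"hand":0.5},{"angular":[-16.2,0,0],"delta_pos":[20,0,0],"hand":0.5},{"angular":[-16.2,0,0],"delta_pos":[20,0,0],"hand":0.5}]'
python3 - <<'E'
from h import *
s=sense();R=Rt(s);print(s["tcp_pos"],s["joint_velocities"].round(2),s["qpos"].round(2));print(R.round(3))
im,d=grab_frame("wrist");cv2.imwrite("pics/w18.png",im)
E
```

```text
t: 20.22
tcp_pos: [490.1, 332.3, 168.1]
ee_rot: [1.282, 1.567, 2.711]
force: [-0.1, 0.1, 0.2]
finger_gap: 46.4
t: 20.63
tcp_pos: [490.3, 332.5, 148.8]
ee_rot: [0.75, 1.568, 2.454]
force: [-0.5, -0.1, 0.4]
finger_gap: 46.1
[490.28078348 332.52393291 148.84354325] [ 0.   -0.01 -0.01 -0.    0.    0.01] [ 0.51  0.15  1.59  0.    1.4  -1.2 ]
[[-0.002 -0.991 -0.132]
 [ 0.002 -0.132  0.991]
 [-1.     0.002  0.002]]
```

View pics/w18.png

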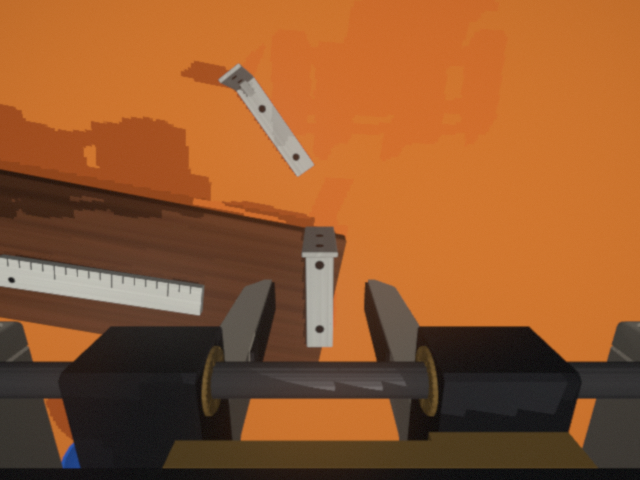

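```bash
python3 - <<'E'
from h import *
s=sense();R=Rt(s)
im=cv2.imread("pics/w18.png");cv2.imwrite("pics/c18.png",cv2.resize(im[215:355,280:360],None,fx=6,fy=4.2,interpolation=cv2.INTER_CUBIC))
for n,uv,z in(("tl",(303,250),88),("tr",(338,250),88),("bl",(306,346),22),("br",(333,346),22)):
    q=wray(s,*uv,z);print(n,q.round(1),(R.T@(q-s["tcp_pos"])).round(1))
E
```

```text
tl [488.7 322.4  88. ] [ 61.5   3.2 -10.2]
tr [485.5 346.2  88. ] [61.6  3.2 13.8]
bl [608.4 336.9  22. ] [ 127.4 -117.5  -11.9]
br [605.  362.8  22. ] [ 127.5 -117.5   14.2]
```

View pics/c18.png

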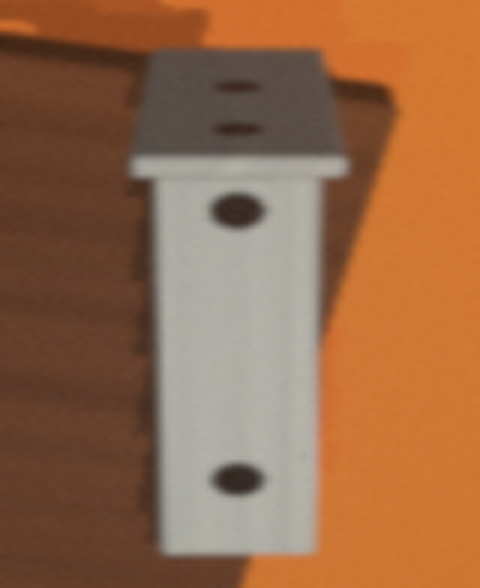

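The bracket stands centred and aligned between the fingers: top edge at crop rows 157–177, leg straight down the picture. I'll descend and grip the upright.

```bash
python3 -m jog '[{"angular":[0,0,0],"delta_pos":[25,0,1.3],"hand":0.5},{"angular":[0,0,0],"delta_pos":[55,0,1.3],"hand":0.5},{"angular":[0,0,0],"delta_pos":[85,0,1.3],"hand":0.5},{"angular":[0,0,0],"delta_pos":[102,0,1.3],"hand":0.5},{"angular":[0,0,0],"delta_pos":[108,0,1.3],"hand":0.45},{"angular":[0,0,0],"delta_pos":[108,0,1.3],"hand":0.35},{"angular":[0,0,0],"delta_pos":[108,0,1.3],"hand":0.25},{"angular":[0,0,0],"delta_pos":[108,0,1.3],"hand":0.15},{"angular":[0,0,0],"delta_pos":[108,0,1.3],"hand":0.15},{"angular":[0,0,0],"delta_pos":[108,0,1.3],"hand":0.15},{"angular":[0,0,0],"delta_pos":[108,0,1.3],"hand":0.15}]' 30
python3 - <<'E'
from h import *
s=sense();R=Rt(s);print(s["tcp_pos"],s["force"]);print(R.round(3))
im,d=grab_frame("wrist");cv2.imwrite("pics/w19.png",im)
E
```

```text
t: 21.6
tcp_pos: [492.0, 335.6, 44.7]
ee_rot: [-0.692, 1.565, 1.014]
force: [0.0, 0.2, 6.7]
finger_gap: 24.5
[492.02371926 335.62841476  44.70932838] [0.02643695 0.24072993 6.68637342]
[[ 0.003 -0.991 -0.135]
 [ 0.005 -0.135  0.991]
 [-1.    -0.004  0.005]]
```

View pics/w19.png

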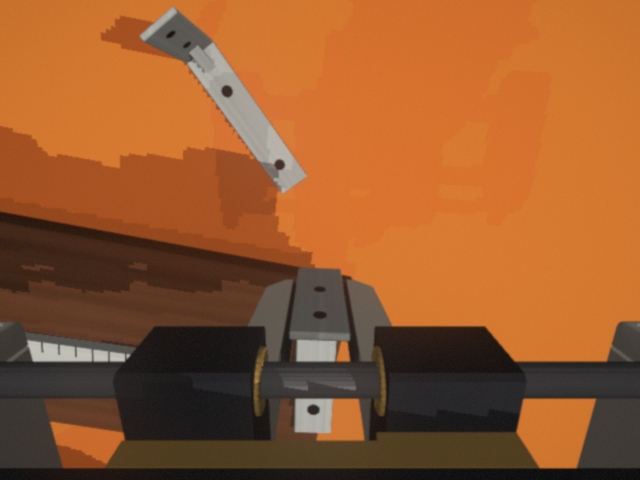

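```bash
python3 -m jog '[{"angular":[0,0,0],"delta_pos":[-1,0,0],"hand":0.15},{"angular":[0,0,0],"delta_pos":[-3,0,0],"hand":0.15},{"angular":[0,0,0],"delta_pos":[-5,0,0],"hand":0.15},{"angular":[0,0,0],"delta_pos":[-5,0,0],"hand":0.15},{"angular":[0,0,0],"delta_pos":[-5,0,0],"hand":0.15}]'
python3 - <<'E'
from h import *
s=sense();R=Rt(s);print(s["tcp_pos"],s["force"]);print(R.round(3))
im,W=cloud("scene");np.save("pics/W20.npy",W);cv2.imwrite("pics/s20.png",cv2.resize(im[270:430,370:500],None,fx=5,fy=3.7,interpolation=cv2.INTER_CUBIC))
E
```

```text
t: 22.07
tcp_pos: [490.5, 334.8, 47.6]
ee_rot: [-0.092, 1.567, 1.614]
force: [1.0, 0.1, -2.3]
finger_gap: 24.5
[490.48533171 334.81028161  47.55914327] [ 1.03321277  0.14475339 -2.30574406]
[[-0.    -0.991 -0.135]
 [ 0.003 -0.135  0.991]
 [-1.    -0.     0.003]]
```

View pics/s20.png

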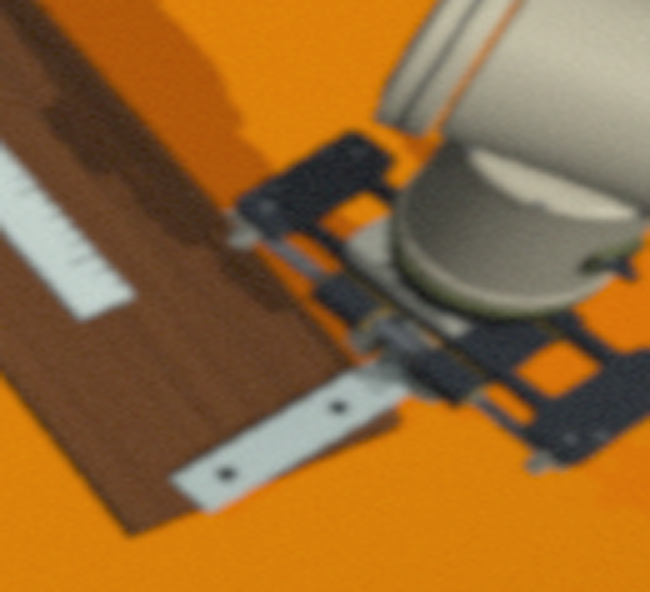

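```bash
python3 -m jog '[{"angular":[2,0,0],"delta_pos":[-1,1,-6],"hand":0.15},{"angular":[4,0,0],"delta_pos":[-1,2,-18],"hand":0.15},{"angular":[6,0,0],"delta_pos":[-1,3,-32],"hand":0.15},{"angular":[8,0,0],"delta_pos":[-1,4.5,-46],"hand":0.15},{"angular":[10,0,0],"delta_pos":[-1,6,-60],"hand":0.15},{"angular":[11.4,0,0],"delta_pos":[-1,7.1,-70],"hand":0.15},{"angular":[11.4,0,0],"delta_pos":[-1,7.1,-72.7],"hand":0.15},{"angular":[11.4,0,0],"delta_pos":[-1,7.1,-72.7],"hand":0.15},{"angular":[11.4,0,0],"delta_pos":[-1,7.1,-72.7],"hand":0.15}]'
python3 - <<'E'
from h import *
s=sense();R=Rt(s);print(s["tcp_pos"],s["force"]);print(R.round(3))
im,W=cloud("scene");np.save("pics/W21.npy",W);cv2.imwrite("pics/s21.png",cv2.resize(im[250:390,340:480],None,fx=5,fy=4.2,interpolation=cv2.INTER_CUBIC))
im,d=grab_frame("wrist");cv2.imwrite("pics/w21.png",im)
E
```

```text
t: 22.87
tcp_pos: [493.6, 261.8, 48.6]
ee_rot: [-0.069, 1.567, 1.438]
force: [-0.4, -0.1, -1.9]
finger_gap: 24.6
[493.64931667 261.79435501  48.62013238] [-0.44757941 -0.12860004 -1.87336104]
[[ 0.001 -0.998  0.064]
 [ 0.004  0.064  0.998]
 [-1.    -0.     0.004]]
```

View pics/s21.png

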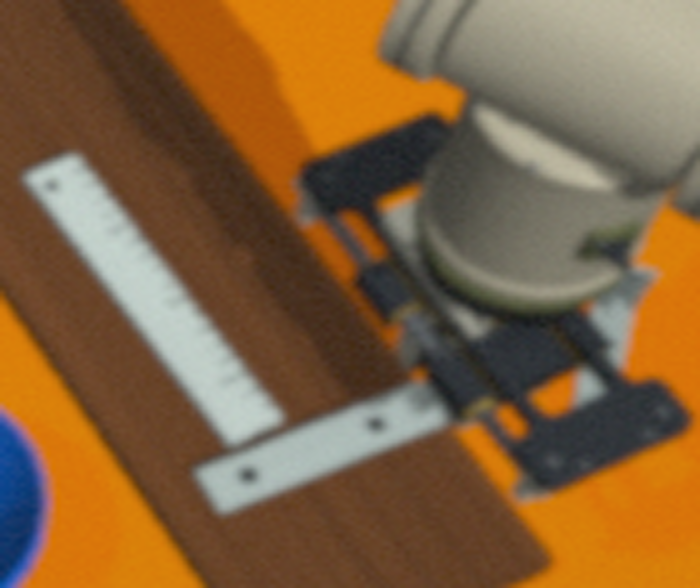

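View pics/w21.png

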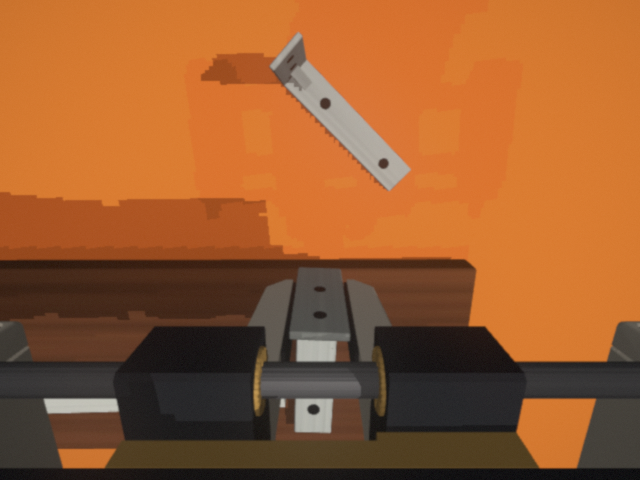

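```bash
python3 - <<'E'
from h import *
s=sense();R=Rt(s)
im=cv2.imread("pics/w21.png");cv2.imwrite("pics/c21.png",cv2.resize(im[245:285,250:400],None,fx=5,fy=10,interpolation=cv2.INTER_CUBIC))
im=cv2.imread("pics/s21.png");cv2.imwrite("pics/c21b.png",cv2.resize(im[360:540,170:460],None,fx=2.7,fy=2.7*5/4.2,interpolation=cv2.INTER_CUBIC))
W=np.load("pics/W21.npy")
# leg plane heights
for u,v in((240,480),(300,450),(350,430),(250,435),(150,300)):
    r,c=int(250+v/4.2),int(340+u/5);print(u,v,W[r,c].round(1))
E
```

```text
240 480 [589.6 252.5  25.3]
300 450 [558.6 253.8  27.8]
350 430 [533.5 256.4  29.5]
250 435 [571.2 233.9  24.4]
150 300 [566.4 147.   24.2]
```

View pics/c21.png

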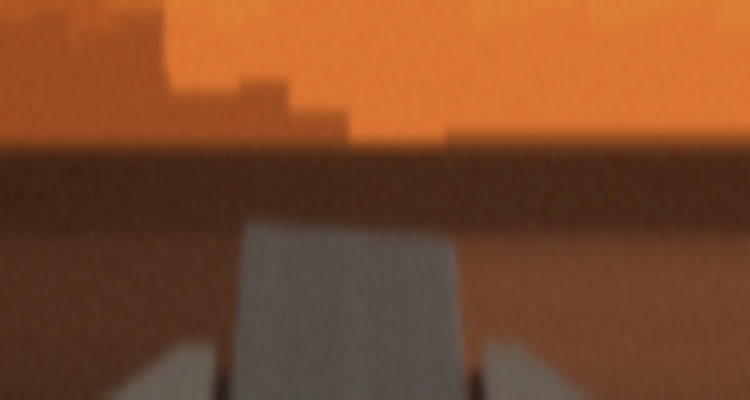

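View pics/c21b.png

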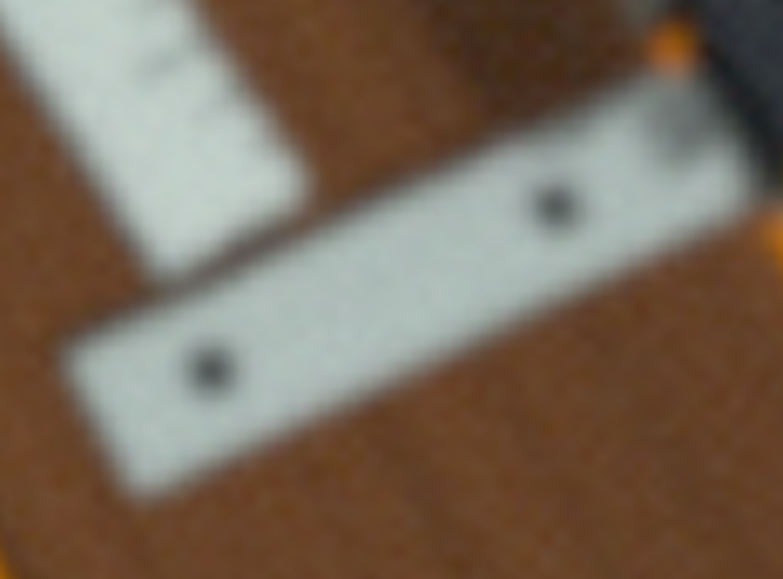

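The bracket is held, with its leg drooping slightly at the free end (leg top about 27–31 mm high). It has a gap of roughly 6–8 mm to the stick. I'll set it down and relax the grip so it sits flat.

```bash
python3 -m jog '[{"angular":[0,0,0],"delta_pos":[2,0,0],"hand":0.15},{"angular":[0,0,0],"delta_pos":[4,0,0],"hand":0.15},{"angular":[0,0,0],"delta_pos":[5,0,0],"hand":0.15},{"angular":[0,0,0],"delta_pos":[5,0,0],"hand":0.15}]'
python3 -m jog '[{"angular":[0,0,0],"delta_pos":[0,0,0],"hand":0.15},{"angular":[0,0,0],"delta_pos":[1,0,0],"hand":0.15},{"angular":[0,0,0],"delta_pos":[2,0,0],"hand":0.15},{"angular":[0,0,0],"delta_pos":[3,0,0],"hand":0.15},{"angular":[0,0,0],"delta_pos":[3,0,0],"hand":0.33},{"angular":[0,0,0],"delta_pos":[3,0,0],"hand":0.33},{"angular":[0,0,0],"delta_pos":[3,0,0],"hand":0.33}]' 4
python3 - <<'E'
from h import *
s=sense();R=Rt(s);print(s["tcp_pos"],s["force"]);print(R.round(3))
im,W=cloud("scene");np.save("pics/W22.npy",W);cv2.imwrite("pics/s22.png",cv2.resize(im[320:370,370:440],None,fx=11,fy=11,interpolation=cv2.INTER_CUBIC))
im,d=grab_frame("wrist");cv2.imwrite("pics/w22.png",im)
for r in range(335,362,4):
    for c in(385,395,405,415): print(r,c,W[r,c].round(1),im[r,c])
E
```

```text
t: 23.3
tcp_pos: [493.6, 262.6, 44.7]
ee_rot: [-0.108, 1.567, 1.4]
force: [-5.6, -0.9, 10.5]
finger_gap: 24.4
t: 23.88
tcp_pos: [493.3, 262.1, 40.3]
ee_rot: [0.067, 1.567, 1.574]
force: [0.2, -0.2, 0.7]
finger_gap: 30.5
[493.28056032 262.12872824  40.26517516] [ 0.17039336 -0.23283433  0.72621009]
[[-0.    -0.998  0.063]
 [ 0.003  0.063  0.998]
 [-1.     0.     0.003]]
335 385 [556.6 193.1  24.7] [69 75 83]
335 395 [535.  203.1  17.6] [24 26 30]
335 405 [516.9 216.   21.6] [23 27 30]
335 415 [497.8 228.   22.2] [20 21 27]
339 385 [561.3 200.3  22.2] [60 65 70]
339 395 [539.9 210.4  15.5] [26 27 32]
339 405 [522.6 223.9  22. ] [26 26 33]
339 415 [503.3 235.7  21.9] [25 24 30]
343 385 [568.  209.4  26.8] [49 54 59]
343 395 [545.6 218.4  16.2] [24 25 28]
343 405 [526.1 230.1  15.6] [26 26 31]
343 415 [507.3 242.3  17. ] [21 22 28]
347 385 [573.7 217.4  27.9] [48 57 64]
347 395 [552.4 227.2  20.5] [23 25 29]
347 405 [532.7 238.6  18.8] [25 24 29]
347 415 [515.  251.4  23.3] [27 25 31]
351 385 [577.9 224.1  23.9] [39 61 75]
351 395 [556.8 234.1  17.1] [24 31 36]
351 405 [539.6 247.2  23.1] [23 24 26]
351 415 [520.8 259.1  24. ] [22 24 28]
355 385 [582.3 231.1  21.1] [33 60 77]
355 395 [561.9 241.6  16.3] [32 57 72]
355 405 [544.6 254.5  21.9] [25 24 29]
355 415 [525.7 266.3  22.3] [23 22 26]
359 385 [585.8 237.2  14.8] [33 61 77]
359 395 [568.8 250.3  21.4] [41 74 96]
359 405 [550.6 262.5  24. ] [22 20 23]
359 415 [530.8 273.5  21.2] [22 22 24]
```

View pics/s22.png

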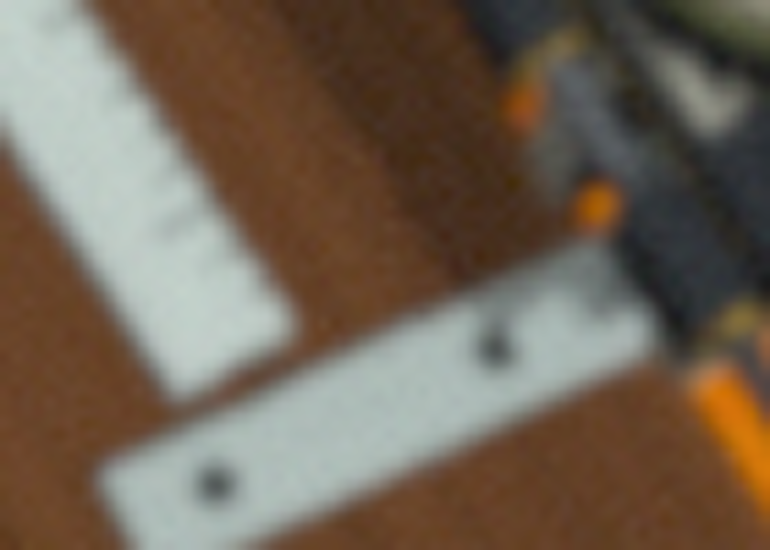

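View pics/w22.png

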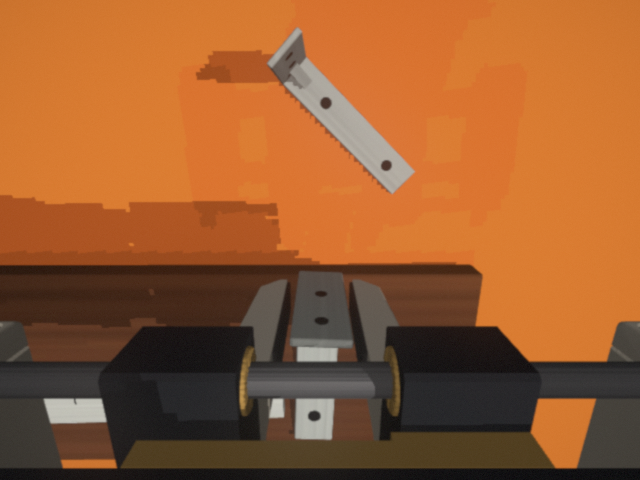

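```bash
python3 - <<'E'
from h import *
s=sense();R=Rt(s)
im=cv2.imread("pics/w22.png");cv2.imwrite("pics/c22.png",cv2.resize(im[255:355,250:400],None,fx=5,fy=5,interpolation=cv2.INTER_CUBIC))
b=lambda u,v:(370+u/11,320+v/11)
Q={}
for n,uv,z in(("s1",(298,325),26),("s2",(178,402),26),("k1",(100,478),22),("k2",(590,240),22)):
    Q[n]=ray("scene",*b(*uv),z);print(n,Q[n].round(1))
S=(Q["s1"]+Q["s2"])/2
k=(Q["k2"]-Q["k1"]);print("yaw",np.degrees(np.arctan2(-k[1],-k[0])))
t=(S[0]-Q["k1"][0])/k[0];print("gap",(Q["k1"]+t*k-S)[1])
E
```

```text
s1 [553.5 235.9  26. ]
s2 [583.5 236.6  26. ]
k1 [604.8 240.5  22. ]
k2 [490.7 251.3  22. ]
yaw -5.4182939222875355
gap 7.691271757186854
```

View pics/c22.png

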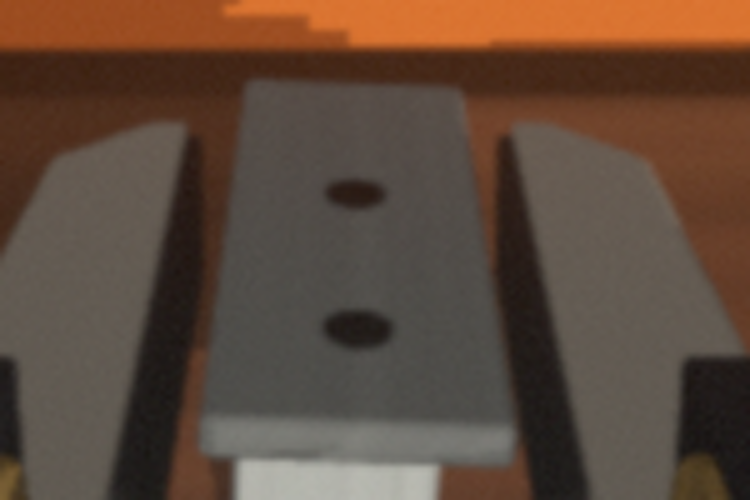

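```bash
python3 -m jog '[{"angular":[0,0,0],"delta_pos":[-1,0,0],"hand":0.2},{"angular":[0,0,0],"delta_pos":[-1,0,0],"hand":0.15},{"angular":[0,0,0],"delta_pos":[-1,0,0],"hand":0.15},{"angular":[0,0,0],"delta_pos":[-1,0,0],"hand":0.15},{"angular":[-0.9,0,0],"delta_pos":[-1.5,-0.5,-2],"hand":0.15},{"angular":[-1.8,0,0],"delta_pos":[-1.5,-1,-4],"hand":0.15},{"angular":[-1.8,0,0],"delta_pos":[-1.5,-1,-6],"hand":0.15},{"angular":[-1.8,0,0],"delta_pos":[-1.5,-1,-8],"hand":0.15},{"angular":[-1.8,0,0],"delta_pos":[-1.5,-1,-8.5],"hand":0.15},{"angular":[-1.8,0,0],"delta_pos":[-1.5,-1,-8.5],"hand":0.15}]' 20
cat > gap.py <<'E'
from h import *
import sys
s=sense();R=Rt(s);print(s["tcp_pos"],s["force"],s["finger_gap"])
im,W=cloud("scene");cv2.imwrite(f"pics/{sys.argv[1]}.png",cv2.resize(im[320:370,370:440],None,fx=11,fy=11,interpolation=cv2.INTER_CUBIC))
E
python3 gap.py s23
```

```text
t: 24.82
tcp_pos: [493.8, 253.1, 41.8]
ee_rot: [0.046, 1.567, 1.584]
force: [0.6, -0.3, -1.4]
finger_gap: 24.8
[493.79347095 253.06336349  41.79173953] [ 0.62934702 -0.27718832 -1.37503752] 24.76426074639973
```

View pics/s23.png

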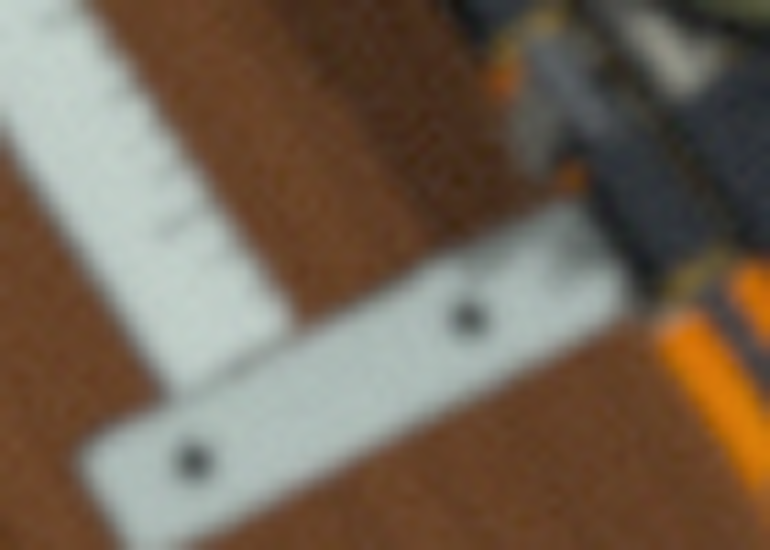

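```bash
python3 -m jog '[{"angular":[0,0,0],"delta_pos":[1,0,0],"hand":0.15},{"angular":[0,0,0],"delta_pos":[1,0,0],"hand":0.2},{"angular":[0,0,0],"delta_pos":[1,0,0],"hand":0.3},{"angular":[0,0,0],"delta_pos":[1,0,0],"hand":0.45},{"angular":[0,0,0],"delta_pos":[1,0,0],"hand":0.45},{"angular":[0,0,0],"delta_pos":[-15,0,0],"hand":0.45},{"angular":[0,0,0],"delta_pos":[-45,0,0],"hand":0.45},{"angular":[0,0,0],"delta_pos":[-75,0,0],"hand":0.45},{"angular":[0,0,0],"delta_pos":[-105,0,0],"hand":0.45},{"angular":[0,0,0],"delta_pos":[-120,0,0],"hand":0.45},{"angular":[0,0,0],"delta_pos":[-120,0,0],"hand":0.45},{"angular":[0,0,0],"delta_pos":[-120,0,0],"hand":0.45}]'
python3 - <<'E'
from h import *
s=sense();R=Rt(s);print(s["tcp_pos"],s["force"]);print(R.round(3))
im,W=cloud("scene");np.save("pics/W24.npy",W);cv2.imwrite("pics/s24.png",cv2.resize(im[310:370,370:460],None,fx=8.8,fy=8.8,interpolation=cv2.INTER_CUBIC))
im,d=grab_frame("wrist");cv2.imwrite("pics/w24.png",im)
E
```

```text
t: 25.87
tcp_pos: [494.6, 253.3, 162.8]
ee_rot: [-0.475, 1.566, 1.064]
force: [-0.2, 0.1, -1.6]
finger_gap: 41.8
[494.6081678  253.27057179 162.79168186] [-0.2138193   0.09241304 -1.56858757]
[[ 0.002 -0.999  0.032]
 [ 0.004  0.032  0.999]
 [-1.    -0.002  0.004]]
```

View pics/s24.png

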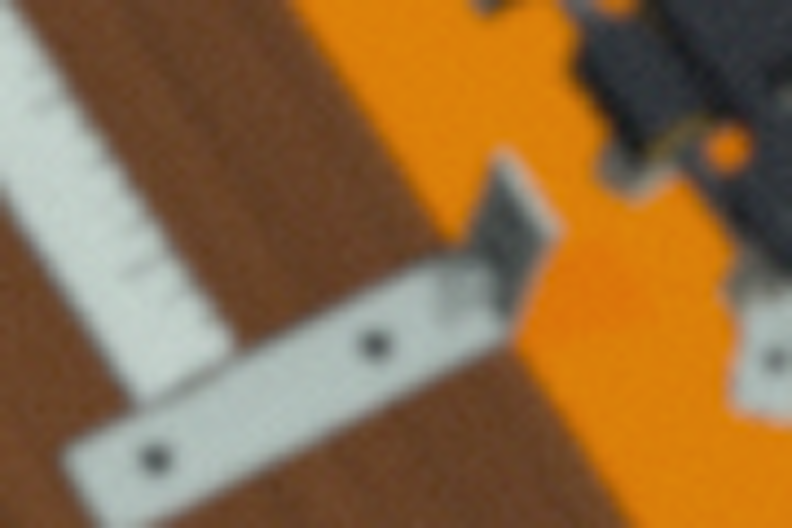

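View pics/w24.png

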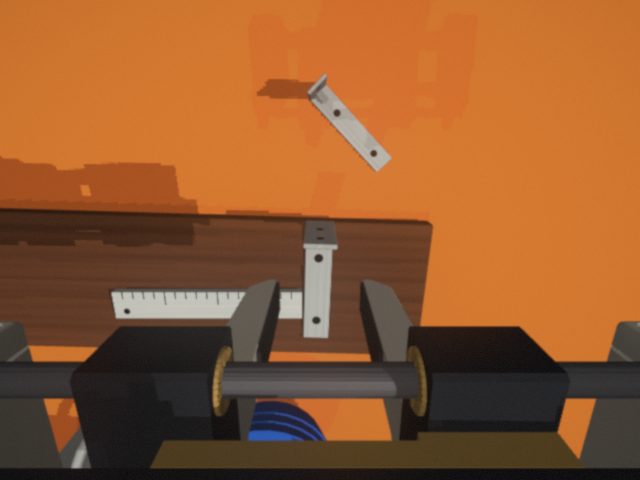

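Both pictures show the bracket standing with its leg right at the stick's end, wrist (303,303), and its upright at the board's edge. I'll check the numbers.

```bash
python3 - <<'E'
from h import *
im=cv2.imread("pics/w24.png");cv2.imwrite("pics/c24.png",cv2.resize(im[205:345,230:350],None,fx=6,fy=4.2,interpolation=cv2.INTER_CUBIC))
E
```

```text
(no output)
```

View pics/c24.png

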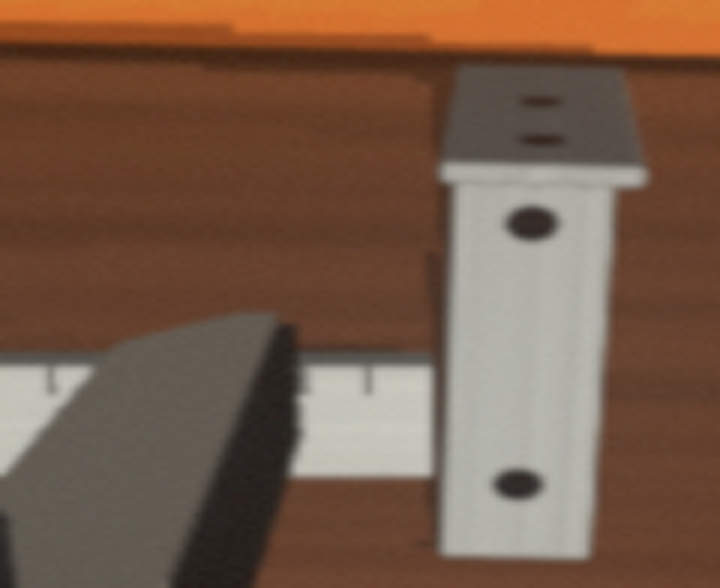

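```bash
python3 - <<'E'
from h import *
s=sense()
a=lambda u,v:(230+u/6,205+v/4.2)
P=dict(s1=(a(433,366),26),s2=(a(433,476),26),k1=(a(455,190),22),k2=(a(439,556),22),k3=(a(589,556),22),k4=(a(613,190),22),o1=(a(458,66),18),o2=(a(622,68),18),e1=(a(50,58),18),e2=(a(700,72),18),t1=(a(440,175),88),t2=(a(645,177),88),A1=((113,291),26),A2=((117,318),26))
Q={k:wray(s,*uv,z) for k,(uv,z) in P.items()}
for k in Q: print(k,Q[k].round(1))
yaw=lambda d:np.degrees(np.arctan2(d[1],d[0]))
print("bracket yaw",yaw(Q["k2"]-Q["k1"]),yaw(Q["k3"]-Q["k4"]),"board yaw",yaw(Q["e1"]-Q["e2"])+90)
E0=np.array([541.9,-304.5,0]);ey=np.array([.062,.998,0]);ex=np.array([.998,-.062,0])
S=(Q["s1"]+Q["s2"])/2;A=(Q["A1"]+Q["A2"])/2;k=Q["k2"]-Q["k1"]
t=(Q["s1"][0]+10-Q["k1"][0])/k[0];print("gap",(Q["k1"]+t*k)[1]-S[1])
for n,p in(("B",S),("A",A)): print(n,((p-E0)@ey).round(1),((p-E0)@ex).round(1))
o=(Q["o1"]+Q["o2"])/2;d=Q["e2"]-Q["e1"];d/=np.linalg.norm(d);print("flush offset",np.cross(d,o-Q["e1"]))
print("len",np.linalg.norm(S-A))
E
```

```text
s1 [555.5 236.   26. ]
s2 [583.2 234.7  26. ]
k1 [515.5 241.1  22. ]
k2 [606.7 234.4  22. ]
k3 [607.6 259.2  22. ]
k4 [516.3 265.2  22. ]
o1 [488.6 242.6  18. ]
o2 [489.9 267.3  18. ]
e1 [484.8 181.3  18. ]
e2 [491.2 279.1  18. ]
t1 [490.3 242.6  88. ]
t2 [491.5 267.1  88. ]
A1 [548.3  59.   26. ]
A2 [576.6  57.   26. ]
bracket yaw -4.188506543113406 -3.763336432951639 board yaw -3.7469669993811294
gap 2.0687634602203104
B 540.5 -6.1
A 363.0 -2.0
flush offset [0.         0.         0.34504782]
len 177.4757889274941
```

The checks agree: gap about 2 mm, square within 0.5°, flush within 1 mm, stick at 363 and 540 mm. The robot is clear of everything, so I'm handing in.

```bash
python3 - <<'E'
from h import *
im,d=grab_frame("top");cv2.imwrite("pics/t25.png",im)
s=sense();print(s["t"],s["joint_velocities"].round(3))
sign_off()
E
```

```text
26.0167 [-0.001  0.006  0.003  0.001  0.002 -0.   ]
the job is handed in; nothing more can be done
```

View pics/t25.png

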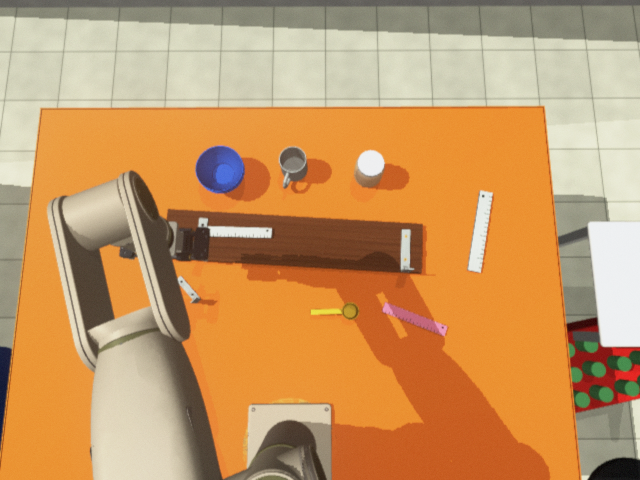

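I tipped the stick end over end twice along the board, then set the loose bracket against its far end. The job was handed in at about 26 s of the 72 s allowed.

**Final state, measured in the last wrist picture:**
- **Stick:** it lies flat, with end A about 363 mm and end B about 540 mm from the first bracket. It is about 6 mm off the line, and its length measured 177.5 mm against the true 180 mm.
- **Bracket:** it stands about 2 mm off the stick's end, square to the board within 0.5° and flush with the edge within 1 mm.
- **Surroundings:** the top view shows bowls, mug, jar and scoop where they were at the start. The gripper was open and well clear.

**What went less cleanly:**
- **First tip:** the light pinch lagged near upright and end B slid about 15 mm forward. I put it at 206–210 mm, just inside the 212 mm limit for step 1. I then gripped harder and drew it back to its spot along the board. From there on, both tips went over upright with a firm grip, turning the tool with the stick.
- **Grip slip:** the stick also slipped about 12 mm lengthwise in the fingers during each tip, so it ended short of an ideal 562 mm but still in range.
- **Position readings:** the arm's own position readings and the cameras disagreed by 2–3 mm at times.

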